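Gauge the lock sleeves and box the good ones

TASK

Open the case's lid until it stands up. Then, one after another, starting with the sleeve at the end of the mat nearest the case, try each brass sleeve lengthwise on the level gauge pin, pushing it on until it is fully home against the shoulder or will go no further, and put those that go fully home into the case and those that do not into the open cardboard reject tray. When all are sorted, lower the lid gently until it is fully closed, let go, and leave the tin, lock cylinder and screwdriver alone.

Things in the scene. Friction and masses are not known exactly. Their poses are not given: they have to be found in the camera images.
- sleeve_1a: brass sleeve lying at the end of the mat nearest the case (first): 30 x 30 mm square outside, 70 mm long, about 0.3 kg, with a round bore right through lengthwise, either 19 or 12 mm: to be found out on the pin. Of sleeve_1a and sleeve_1b exactly one is there (the other is None). Origin: its centre; x: along its length.
- sleeve_1b: brass sleeve lying at the end of the mat nearest the case (first): 30 x 30 mm square outside, 70 mm long, about 0.3 kg, with a round bore right through lengthwise, either 19 or 12 mm: to be found out on the pin. Of sleeve_1a and sleeve_1b exactly one is there (the other is None). Origin: its centre; x: along its length.
- sleeve_2a: brass sleeve lying at the second place from the case on the mat: 30 x 30 mm square outside, 70 mm long, about 0.3 kg, with a round bore right through lengthwise, either 19 or 12 mm: to be found out on the pin. Of sleeve_2a and sleeve_2b exactly one is there (the other is None). Origin: its centre; x: along its length.
- sleeve_2b: brass sleeve lying at the second place from the case on the mat: 30 x 30 mm square outside, 70 mm long, about 0.3 kg, with a round bore right through lengthwise, either 19 or 12 mm: to be found out on the pin. Of sleeve_2a and sleeve_2b exactly one is there (the other is None). Origin: its centre; x: along its length.
- sleeve_3a: brass sleeve lying at the third place from the case on the mat: 30 x 30 mm square outside, 70 mm long, about 0.3 kg, with a round bore right through lengthwise, either 19 or 12 mm: to be found out on the pin. Of sleeve_3a and sleeve_3b exactly one is there (the other is None). Origin: its centre; x: along its length.
- sleeve_3b: brass sleeve lying at the third place from the case on the mat: 30 x 30 mm square outside, 70 mm long, about 0.3 kg, with a round bore right through lengthwise, either 19 or 12 mm: to be found out on the pin. Of sleeve_3a and sleeve_3b exactly one is there (the other is None). Origin: its centre; x: along its length.
- sleeve_4a: brass sleeve lying at the end of the mat farthest from the case (fourth): 30 x 30 mm square outside, 70 mm long, about 0.3 kg, with a round bore right through lengthwise, either 19 or 12 mm: to be found out on the pin. Of sleeve_4a and sleeve_4b at most one is there (the other is None). Origin: its centre; x: along its length.
- sleeve_4b: brass sleeve lying at the end of the mat farthest from the case (fourth): 30 x 30 mm square outside, 70 mm long, about 0.3 kg, with a round bore right through lengthwise, either 19 or 12 mm: to be found out on the pin. Of sleeve_4a and sleeve_4b at most one is there (the other is None). Origin: its centre; x: along its length.
- mat: black rubber mat, fixed, 110 mm (x) by 390 mm (y), 3 mm thick, on which the sleeves lie side by side, about 95 mm apart along its y. Origin: centre of its underside. +y runs towards the case.
- gauge: pin gauge, fixed: a grey base plate 150 x 80 x 12 mm with a dark steel block (30 x 44 mm, top 78 mm above the bench) near its +x end; from the block a level steel pin sticks out towards -x (roughly towards the robot). Origin: centre of the base's underside.
- pin_root (a point): where the pin's centre line meets the block's face (the shoulder), 60 mm above the bench. The pin runs from here 55 mm along -x: 16 mm thick for 45 mm, then a nose tapering over the last 10 mm to 6 mm. A 19 mm bore goes fully home (end on the shoulder, sleeve centre 35 mm from here); a 12 mm bore stops on the nose with the centre about 84 mm from here.
- reject_tray_in (a point): centre of the inner floor of the open cardboard reject tray (fixed), 4 mm above the bench; outside 120 mm (x) by 250 mm (y) by 35 mm high, walls 4 mm. Axes: the tray's.
- case_in (a point): centre of the inner floor of the grey plastic case (fixed), 5 mm above the bench; outside 135 mm (x) by 250 mm (y) by 50 mm high, walls 5 mm. Its lid is hinged along its +x rim (the side away from the robot). Axes: the case's.
- lid (a joint): angle of the case's lid: 0 closed on the rim (it may start a little ajar), grows as it is lifted, 1.7 at its open stop. The hinge is stiff: the lid stays at whatever angle it is left, and takes about 3 N at the handle to move. The lid is a 135 x 250 x 6 mm plate of 0.2 kg.
- lid_handle (a point): the steel knob on the lid, 28 mm across, near the lid's edge towards the robot: the point to grip, 35 mm out from the lid's upper face, 105 mm from the hinge line along the lid. It turns with the lid (x from the knob towards the hinge, y along the hinge, z out of the lid's upper face).
- lid_hinge (a point): middle of the lid's hinge line, on its underside at the case's +x rim. It turns with the lid; the hinge line is along y.
- tin: closed round tin, 76 mm across and 48 mm high, between the mat and the case. A bystander: leave alone. Origin: centre of its underside.
- lock_cylinder: brass lock cylinder, 75 x 40 x 17 mm, lying beyond the gauge. A bystander: leave alone. Origin: near its centre, on its underside.
- screwdriver: screwdriver lying beyond the reject tray, not always there. A bystander: leave alone. Origin: on its underside.
Things that resemble listed ones, but are neither listed nor needed, are in the scene too. Leave any blue look-alike of the sleeve_2b alone.

How it is judged:
By the outcome, as a careful person would: the job done as asked, in the order asked, and still so for the second after the job is handed in, with the robot touching nothing.
Of sleeve_1a, sleeve_1b only 1 to 1 are there at a start; the rules pass over those that are not, and their reading is None.
Of sleeve_2a, sleeve_2b only 1 to 1 are there at a start; the rules pass over those that are not, and their reading is None.
Of sleeve_3a, sleeve_3b only 1 to 1 are there at a start; the rules pass over those that are not, and their reading is None.
Of sleeve_4a, sleeve_4b, screwdriver only 1 to 1 are there at a start; the rules pass over those that are not, and their reading is None.
At some moment in a run one of sleeve_1a, sleeve_1b, sleeve_2a, sleeve_2b, sleeve_3a, sleeve_3b, sleeve_4a, sleeve_4b may be knocked a few centimetres aside while the robot is not near it.
Once in a run the grip may slacken for a moment while it holds something.
It also fails if it takes over 210 s, if anything falls off the work surface, if the arm or the gripper's body presses on something with over 40 N, if the wrist force passes 120 N, or if a joint passes its speed limit or range.

ROBOT

A 6-joint arm with a two-finger parallel gripper is mounted at the origin on the work surface. World frame = base frame: x ahead of the robot, y to its left, z up, the work surface at z = 0. Lengths are in m, angles in rad, forces in N, time in s.
With the tool pointing down it reaches from about 0.275 to 0.975 m from the base axis. Payload 8.4 kg.
Tool frame: the origin (TCP) lies on the mounting face of the last link; the fingertips stand 190 mm ahead of it and the grasp point (between the pads) lies 171 mm ahead of it; z points along the fingers, y is the line along which they close (so a half turn about z gives the same grasp; the last joint's range is limited). The gripper opens to 92 mm and grips with 3 to 60 N. Pads are 20 mm wide; open, the fingers measure 128 mm over their backs; the gripper's body (75 mm by 189 mm) begins 69 mm behind the grasp point.
Start: joints at [1.192, 0.353, 1.633, -0, 1.155, -0.002], TCP at [0.23, 0.581, 0.405] pointing down, gripper open.
Joint ranges: [-2.63, 2.63], [-0.92, 2.1], [0.06, 2.66], [-1.3, 4.44], [0, 2.69], [-3.02, 3.02]. Speed limits (rad/s): [2.22, 2.22, 2.79, 3.14, 3.14, 3.14].

INTERFACE

Orientations are given as [roll, pitch, yaw] about the fixed x, y, z axes, in that order (R = Rz(yaw) Ry(pitch) Rx(roll)).
In Python, from plant import sensors, capture, get_calibration, ctrl gives the robot as it stands.
- The arm moves only by the shell command python3 -m crank 'ROWS' [FORCE]. ROWS is JSON, a list of rows, each an object with "hand": the opening, from 0 (shut) to 1 (fully open); "linear": the shift along the tool's x, y, z scaled (see below), a list of three; "twist": the turn about the tool's z scaled (see below). A call has 1 to 12 rows; each row is the pose to reach, as a shift and turn from the pose commanded when the call began, along the tool's axes at that moment; what a row does not reach only later rows make up. The controller multiplies each number of a shift by 10 cm and each number of a turn by 45 degrees. A row lasts 1/10 s, in which the tool goes at most 50 mm and 8.59 degrees, less where a joint would pass 70% of its speed; a pose out of reach is approached as far as the arm can. A call with a number of a shift or a turn outside -1 to 1 is refused whole. A call with a gripper value outside its range is refused whole. The fingers move at their own pace and stop on an object; FORCE is the grip in N (left out, the last holds). Time passes only in rows, so rows that repeat a pose let the fingers close. It gives the time, the measured TCP pose, the force, the opening and the grip force at its end, in the units of the state.
- sensors.sense(): the state, without advancing time (a new reading comes with each control period).
- capture(name): name is "scene" or "top" or "wrist"; returns (picture, depth): 400x640x3 uint8, red, green, blue; 400x640 float32, m along the optical axis (not along the pixel's ray), 0 where there is no reading.
- get_calibration(name): a dict with "fov_y" (degrees; the focal length in pixels is half the picture's height over the tangent of half this angle, whatever the lens; pixels are square), "cx", "cy" (the principal point, pixels), "rvec" (rotation vector, rad) and "tvec" (3), from world to camera coordinates, as OpenCV has them. Camera axes: x right, y down, z forward; pixel columns grow to the right and rows downward; lengths in m; the calibration is good to about 2 mm. A picture is of the moment at which its call begins: read the wrist's pose just before it. get_calibration takes no time and is no camera call; for the wrist camera it gives the pose at the moment of the call.
- ctrl.sign_off(): hands the job in; it is judged then, once.
The state is a dict: "clock": time; "q": joint angles; "qvel": joint speeds; "tau": joint torques, N m; "ee_pos": TCP position; "orientation": TCP orientation; "force": force on the tool from outside, world axes, zero at the start; "wrist_torque": the same for the moment, N m; "opening": opening from 0.0 (shut) to 1.0 (fully open); "finger_force": force on a finger pad.
Only numpy, scipy, OpenCV 4.12 (cv2) and the standard library are available. Lean on these libraries where they do the work, as an engineer would, in place of code of your own. Each camera call takes 0.05 s, during which the arm holds its last target. There are 200 camera calls.

## Working session

There is one attempt and no reset: what is moved stays moved. The work goes in short steps, Python scripts to look and compute and a shell command to move; the robot and the scene stay as the last step left them, time stands still between calls to the robot, and variables do not carry over. Pictures are saved under pics/ and viewed, at most 14 in all, crops included, and the job is handed in when it is done.

```bash
ls; mkdir -p pics
cat > h.py <<'E'
import numpy as np, cv2, json
from plant import sensors, capture, get_calibration, ctrl
def cam(n):
    c=get_calibration(n); p,d=capture(n); return c,p,d
def mats(c):
    R,_=cv2.Rodrigues(np.array(c["rvec"],float)); t=np.array(c["tvec"],float).ravel()
    f=200/np.tan(np.radians(c["fov_y"])/2); return R,t,f
def onplane(c,uv,z):
    R,t,f=mats(c); C=-R.T@t
    d=R.T@np.array([(uv[0]-c["cx"])/f,(uv[1]-c["cy"])/f,1]); return C+d*(z-C[2])/d[2]
def cloud(c,d):
    R,t,f=mats(c); v,u=np.mgrid[0:400,0:640]
    P=np.stack([(u-c["cx"])/f*d,(v-c["cy"])/f*d,d],-1); return (P-t)@R
def proj(c,P):
    R,t,f=mats(c); q=R@np.array(P,float)+t; return q[0]/q[2]*f+c["cx"],q[1]/q[2]*f+c["cy"]
def save(n,p,s=1): cv2.imwrite(f"pics/{n}.png",cv2.resize(p[:,:,::-1],None,fx=s,fy=s))
E
python3 - <<'E'
from h import *
import pickle
s=sensors.sense(); print(s)
for n in("scene","top","wrist"):
    c,p,d=cam(n); print(n,c); save(n+"0",p); pickle.dump((c,p,d),open(n+"0.pkl","wb"))
E
```

```text
pics
{'clock': 0.0, 'q': array([ 1.19158368e+00,  3.53617816e-01,  1.63409899e+00, -1.41419429e-05,
        1.15520703e+00, -2.37962454e-03]), 'qvel': array([-0.00023564, -0.00013675, -0.00053207,  0.00127142,  0.00204085,
        0.00218811]), 'tau': array([-6.96602674e-04, -5.93834496e+01, -3.34220767e+01,  6.97515509e-02,
        2.36873369e-02, -1.36621638e-04]), 'ee_pos': array([0.22989291, 0.58094163, 0.40399751]), 'orientation': array([-3.14026144e+00,  9.76279244e-06,  2.76476536e+00]), 'force': array([-0.19165689,  0.46533528, -0.93752354]), 'wrist_torque': array([-0.04316037,  0.01532279, -0.04229472]), 'finger_force': 0.0, 'opening': 0.998773679524434}
scene {'fov_y': 56.8183285625302, 'cx': 315.1816456272111, 'cy': 198.13591079742406, 'rvec': array([ 1.93889721,  1.1779212 , -0.61941092]), 'tvec': array([-0.21570739, -0.21847887,  1.4375564 ])}
top {'fov_y': 54.51133904359717, 'cx': 325.9157923909751, 'cy': 200.62613329319927, 'rvec': array([ 2.13780588, -2.08621597,  0.19408856]), 'tvec': array([-0.01901288,  0.5584901 ,  0.92853222])}
wrist {'fov_y': 61.019537117575815, 'cx': 312.61272832358196, 'cy': 198.3808049927494, 'rvec': array([-2.39233127, -1.62493347, -0.23405965]), 'tvec': array([-0.62440328, -0.03103525,  0.3932825 ])}
```

View pics/scene0.png

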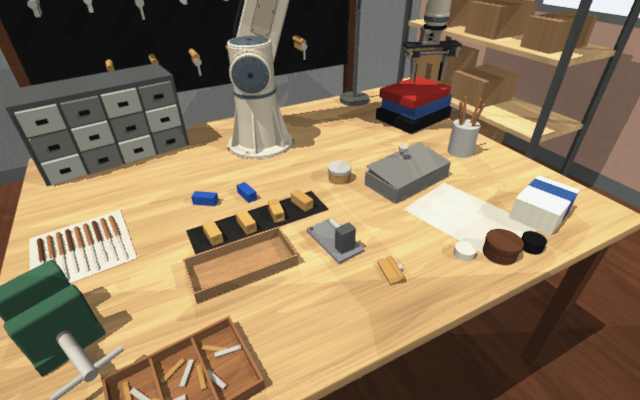

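View pics/top0.png

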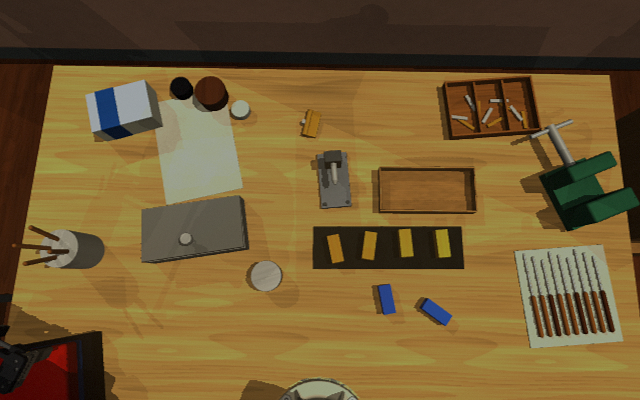

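The top view shows the lidded case at (194,229) with its knob at (185,239), the tin at (266,276), and the gauge at (334,180) with its pin pointing down the image, towards the robot. The reject tray is at (427,190).

Possible sleeves:
- On the mat: four brass blocks at (335,249), (369,246), (406,243) and (443,243).
- Look-alikes: blue blocks at (386,299) and (436,311), and the brass lock cylinder at (311,124).

I choose the four on the mat. There are four sleeves, so there's no screwdriver.

Run:
```python
from h import *
import pickle
for n in("top","scene"):
    c,p,d=pickle.load(open(n+"0.pkl","rb")); W=cloud(c,d); hsv=cv2.cvtColor(p,cv2.COLOR_RGB2HSV)
    print(n,"cam",-mats(c)[0].T@mats(c)[1])
    X,Y,Z=W[...,0],W[...,1],W[...,2]
    # sleeves: above-mat points over mat region, brass
    m=((hsv[...,0]>12)&(hsv[...,0]<35)&(hsv[...,1]>110)&(hsv[...,2]>80)&(Z>0.022)&(Z<.05)&(d>0)).astype(np.uint8)
    k,l,st,ce=cv2.connectedComponentsWithStats(m)
    for i in range(1,k):
        if st[i,4]>60 :
            q=W[l==i]; zt=np.percentile(q[:,2],70); t=q[q[:,2]>zt-.005]
            r=cv2.minAreaRect((t[:,:2]*1000).astype(np.float32)); print("brass",ce[i].round(),st[i,4],"med",np.median(t,0).round(4),np.round(r[0],1),np.round(r[1],1),round(r[2],1))
    def rep(nm,mm):
        q=W[mm&(d>0)]
        if len(q)<8: print(nm,len(q));return
        r=cv2.minAreaRect((q[:,:2]*1000).astype(np.float32)); print(nm,len(q),"z",np.percentile(q[:,2],[5,50,95]).round(4),"rect",np.round(r[0],1),np.round(r[1],1),round(r[2],1))
    u,v=np.meshgrid(range(640),range(400))
    if n=="top":
        B=lambda a,b,e,f:(u>=a)&(u<=b)&(v>=e)&(v<=f)
        rep("mat",(hsv[...,2]<60)&B(300,475,220,275)&(Z<.01))
        rep("tray",B(370,485,158,222)&(Z>.025)&(Z<.045))
        rep("trayfloor",B(385,468,175,205)&(Z<.015))
        rep("lid",B(130,260,188,270)&(Z>.045)&(Z<.075))
        rep("knob",B(170,200,225,255)&(Z>.075))
        q=W[B(175,196,228,248)];print(np.percentile(q[:,2],[50,90,99]))
        rep("base",B(310,360,145,215)&(Z>.006)&(Z<.02))
        rep("pin",B(310,360,145,215)&(Z>.05)&(Z<.071))
        rep("block",B(310,360,145,215)&(Z>.072))
        rep("tin",B(245,288,255,298)&(Z>.04))
```

```text
top cam [ 0.36696064 -0.02070628  1.01948806]
brass [491. 107.] 524 med [ 0.8268 -0.4402  0.0301] [ 839.9 -449.3] [162.7 240.8] 5.7
brass [408. 172.] 190 med [ 0.6586 -0.1983  0.0349] [ 650.4 -242.8] [102.8 266.5] 25.5
brass [440. 209.] 154 med [ 0.5442 -0.3125  0.0351] [ 544.  -271.6] [ 41.7 249.8] 10.3
brass [405. 243.] 333 med [ 0.4608 -0.208   0.0331] [ 460.4 -208.1] [69.8 30.8] 6.2
brass [442. 243.] 335 med [ 0.4609 -0.3019  0.033 ] [ 461.2 -301.6] [69.3 30.9] 6.2
brass [369. 245.] 329 med [ 0.4511 -0.1168  0.0328] [ 451.6 -116.1] [29.6 70. ] 82.9
brass [335. 248.] 325 med [ 0.4414 -0.0307  0.0331] [441.7 -30.4] [69.6 29.4] 12.7
mat 4660 z [-0.0001  0.003   0.0061] rect [ 449.4 -168.1] [107.2 388.6] 1.4
tray 627 z [0.0266 0.0338 0.0373] rect [ 602.1 -267.2] [121.6 251.6] 0.7
trayfloor 2595 z [0.0009 0.0039 0.0072] rect [ 604.4 -273.3] [ 84.3 226.3] 1.2
lid 5371 z [0.0521 0.0641 0.0725] rect [454.3 307.4] [196.7 283.4] 10.0
knob 139 z [0.0761 0.1108 0.1144] rect [438.7 327.2] [47.3 41.3] 1.7
[0.06917495 0.11177818 0.11451464]
base 1271 z [0.0087 0.0118 0.0151] rect [626.8 -23.8] [ 97.5 156.3] 88.1
pin 153 z [0.056  0.0654 0.0694] rect [630.  -20.7] [56.8 41.4] 4.2
block 199 z [0.0737 0.0774 0.08  ] rect [671.4 -17.9] [31.  43.5] 7.1
tin 746 z [0.0449 0.0478 0.0503] rect [369.  139.1] [73.8 74.6] 26.5
scene cam [ 1.25420738 -0.38694142  0.66186953]
brass [302. 197.] 192 med [ 0.4492 -0.0298  0.0302] [444.9 -29. ] [72.3 31.9] 11.2
brass [276. 207.] 190 med [ 0.4563 -0.1157  0.0304] [ 454.3 -115.3] [30.6 72.6] 83.4
brass [245. 219.] 215 med [ 0.4644 -0.2081  0.0302] [ 461.9 -207.5] [72.3 31.5] 4.9
brass [212. 229.] 231 med [ 0.4662 -0.3009  0.0304] [ 462.8 -300.8] [74.9 30.5] 5.5
brass [240. 261.] 1015 med [ 0.6338 -0.2742  0.0315] [ 603.6 -265.9] [124.6 250. ] 0.7
brass [191. 362.] 1333 med [ 0.7906 -0.4114  0.0267] [ 840.1 -448.8] [162.8 240.6] 5.5
```

Run:
```python
import cv2
p=cv2.imread("pics/top0.png"); cv2.imwrite("pics/topcrop.png",cv2.resize(p[140:290,120:490],None,fx=2.1,fy=2.1,interpolation=cv2.INTER_CUBIC))
```

```text
(no output)
```

View pics/topcrop.png

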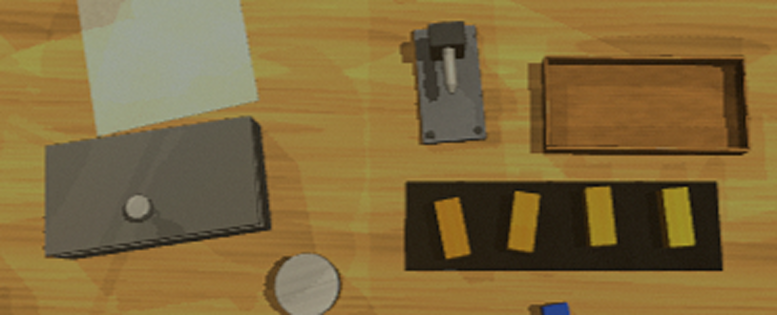

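The crop confirms it: four brass blocks lie on the black mat at crop (452,227), (523,221), (600,215) and (678,215), the knob is at (137,207), and the pin runs from the block at (447,35). Next I'll work out the lid plane and the wrist camera mounting, then look from closer.

Run:
```python
from h import *
import pickle
c,p,d=pickle.load(open("top0.pkl","rb")); W=cloud(c,d)
u,v=np.meshgrid(range(640),range(400))
m=(u>150)&(u<238)&(v>205)&(v<252)&~((u>165)&(u<205)&(v>220)&(v<258))&(d>0)
q=W[m]; A=np.c_[q[:,:2],np.ones(len(q))]; s,*_=np.linalg.lstsq(A,q[:,2],rcond=None)
print("lid plane",s,"std",(A@s-q[:,2]).std(), "slope dir",np.degrees(np.arctan2(s[1],s[0])),"angle",np.arctan(np.hypot(*s[:2])))
c,p,d=pickle.load(open("wrist0.pkl","rb")); R,t,f=mats(c)
s=sensors.sense(); yaw=s["orientation"][2]
from scipy.spatial.transform import Rotation as Ro
T=Ro.from_euler("xyz",s["orientation"]).as_matrix()
print("cam in tool",T.T@(-R.T@t-s["ee_pos"]),"\naxes",(R@T).round(3)); 
hsv=cv2.cvtColor(p,cv2.COLOR_RGB2HSV)
W=cloud(c,d); print("wrist covers", W[::399,::639].round(3).tolist())
```

```text
lid plane [-0.09558447 -0.01922058  0.11576935] std 0.006833644955303686 slope dir -168.63031751248735 angle 0.0971906166145043
cam in tool [0.08177525 0.00047527 0.01962397] 
axes [[-0.001  1.     0.001]
 [-0.958 -0.001 -0.285]
 [-0.285 -0.001  0.958]]
wrist covers [[[-0.05, 0.352, 0.0], [0.239, 1.469, -0.589]], [[0.187, 0.525, 0.327], [0.237, 0.654, 0.327]]]
```

View pics/wrist0.png

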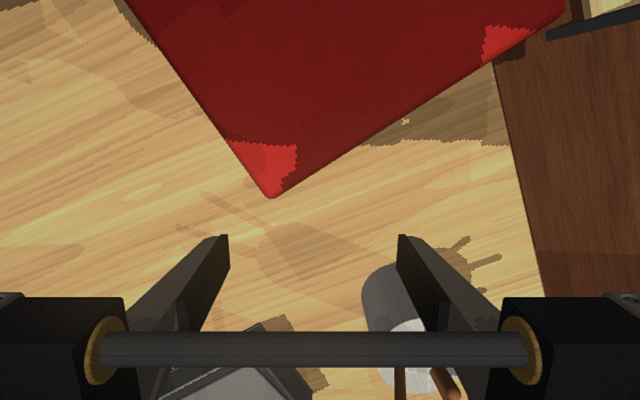

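```bash
cat >> h.py <<'E'
from scipy.spatial.transform import Rotation as Ro
import sys
def plan(x,y,z,yawdeg=None,grasp=True):
    """shift (units of 10cm, tool axes now) and twist (45deg) to bring grasp point to x,y,z"""
    s=sensors.sense(); T=Ro.from_euler("xyz",s["orientation"]).as_matrix()
    g=s["ee_pos"]+(T[:,2]*.171 if grasp else 0)
    y0=np.degrees(s["orientation"][2])
    print("t%.1f grasp"%s["clock"],g.round(4),"yaw %.2f"%(y0%360),"F",np.round(s["force"],1),"op %.3f ff %.1f"%(s["opening"],s["finger_force"]))
    print(" lin",(T.T@(np.array([x,y,z])-g)*10).round(3).tolist(),"twist",None if yawdeg is None else round(-((yawdeg-y0+180)%360-180)/45,3))
if __name__=="__main__": plan(*map(float,sys.argv[1:]))
E
python3 -m crank '[{"hand":1,"linear":[-1,-0.5,0],"twist":-0.2},{"hand":1,"linear":[-1,-0.5,0],"twist":-0.4},{"hand":1,"linear":[-1,-0.5,0],"twist":-0.6},{"hand":1,"linear":[-1,-0.5,0],"twist":-0.73},{"hand":1,"linear":[-1,-0.5,0],"twist":-0.73}]'
python3 h.py 0.50 0.31 0.23 191.4
```

```text
clock: 0.65
ee_pos: [0.305, 0.4973, 0.4046]
orientation: [-3.141, -0.0, -2.944]
force: [-0.3, 0.3, 0.7]
opening: 1.0
finger_force: 0.0
t0.7 grasp [0.305  0.4973 0.2336] yaw 191.30 F [-0.3  0.3  0.7] op 1.000 ff 0.0
 lin [-1.545, -2.219, 0.036] twist -0.002
```

```bash
python3 -m crank '[{"hand":1,"linear":[-0.3,-0.5,0],"twist":0},{"hand":1,"linear":[-0.75,-1,0],"twist":0},{"hand":1,"linear":[-0.75,-1,0],"twist":0}]' >/dev/null
python3 -m crank '[{"hand":1,"linear":[-0.4,-0.5,0],"twist":0},{"hand":1,"linear":[-0.8,-1,0],"twist":0},{"hand":1,"linear":[-0.8,-1,0],"twist":0}]' >/dev/null
python3 -m crank '[{"hand":1,"linear":[0,-0.2,0],"twist":0},{"hand":1,"linear":[0,-0.2,0],"twist":0},{"hand":1,"linear":[0,-0.2,0],"twist":0}]' >/dev/null
python3 h.py 0.50 0.31 0.23 191.4
python3 - <<'E'
from h import *
import pickle
c,p,d=cam("wrist"); pickle.dump((c,p,d),open("wcase.pkl","wb")); save("wcase",p)
E
```

```text
t1.6 grasp [0.4993 0.3127 0.2336] yaw 191.09 F [ 0.5 -0.4  0.5] op 0.999 ff 0.0
 lin [-0.001, -0.028, 0.036] twist -0.007
```

View pics/wcase.png

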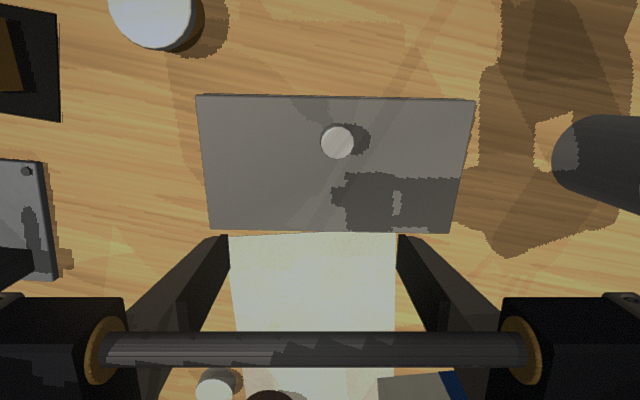

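The wrist view shows the lid with corners near (196,94), (475,100), (449,233) and (210,229), its hinge side lower in the image, and the knob's top at (337,142). I'll measure these using depth.

Run:
```python
from h import *
import pickle
c,p,d=pickle.load(open("wcase.pkl","rb")); W=cloud(c,d)
R,t,f=mats(c); C=-R.T@t
u,v=np.meshgrid(range(640),range(400))
m=(u>225)&(u<435)&(v>110)&(v<218)&~((u>310)&(u<380)&(v>115)&(v<170))&(d>0)
q=W[m]; A=np.c_[q[:,:2],np.ones(len(q))]; s,*_=np.linalg.lstsq(A,q[:,2],rcond=None)
print("plane",s,"std",(A@s-q[:,2]).std(),"ang",np.arctan(np.hypot(*s[:2])),np.degrees(np.arctan2(-s[1],-s[0])))
# points within 6mm*3 of plane -> lid, largest component
r=W@np.r_[-s[:2],1]-s[2]
hsv=cv2.cvtColor(p,cv2.COLOR_RGB2HSV)
mm=((abs(r)<.012)&(hsv[...,1]<60)&(v<236)&(u>180)&(u<490)&(v>85)&(W[...,2]>.04)&(d>0)).astype(np.uint8)
cn=max(cv2.findContours(mm,0,2)[0],key=cv2.contourArea)
ap=cv2.approxPolyDP(cv2.convexHull(cn),6,True)[:,0]
print(ap.tolist())
def onlid(uv):
    dd=R.T@np.array([(uv[0]-c["cx"])/f,(uv[1]-c["cy"])/f,1]); n=np.r_[-s[:2],1]
    return C+dd*(s[2]-n@C)/(n@dd)
for a in ap: print(onlid(a).round(4))
k=(u>315)&(u<358)&(v>122)&(v<160)&(r>.03); q=W[k]; zt=np.median(q[:,2]); q=q[abs(q[:,2]-zt)<.008]
print("knob top",zt,"rect",cv2.minEnclosingCircle((q[:,:2]*1000).astype(np.float32)),np.median(q,0), "r",np.median(r[k]))
```

```text
plane [-0.12251559 -0.02215412  0.13147363] std 0.0006971700689644652 ang 0.12386512913604372 10.249862265563154
[[195, 96], [474, 101], [448, 232], [211, 228]]
[0.4378 0.1962 0.0735]
[0.3949 0.4382 0.0734]
[0.5237 0.4614 0.0571]
[0.5663 0.2195 0.0572]
knob top 0.11219270921307226 rect ((449.0005798339844, 323.5180969238281), 14.117650985717773) [0.44834646 0.32295977 0.11222367] r 0.043017952705186505
```

```bash
python3 h.py 0.449 0.323 0.104 190.15
```

```text
t1.6 grasp [0.4991 0.3132 0.2336] yaw 191.17 F [-1.2  1.5 -0.1] op 1.003 ff 0.0
 lin [0.473, 0.193, 1.297] twist 0.023
```

```bash
python3 -m crank '[{"hand":1,"linear":[0.47,0.19,0.2],"twist":0.023},{"hand":1,"linear":[0.47,0.19,0.5],"twist":0.023},{"hand":1,"linear":[0.47,0.19,0.8],"twist":0.023},{"hand":1,"linear":[0.47,0.19,1],"twist":0.023},{"hand":1,"linear":[0.47,0.19,1],"twist":0.023}]' >/dev/null
python3 -m crank '[{"hand":1,"linear":[0,0,0.15],"twist":0},{"hand":1,"linear":[0,0,0.3],"twist":0},{"hand":0.6,"linear":[0,0,0.3],"twist":0},{"hand":0.3,"linear":[0,0,0.3],"twist":0},{"hand":0,"linear":[0,0,0.3],"twist":0},{"hand":0,"linear":[0,0,0.3],"twist":0},{"hand":0,"linear":[0,0,0.3],"twist":0},{"hand":0,"linear":[0,0,0.3],"twist":0},{"hand":0,"linear":[0,0,0.3],"twist":0},{"hand":0,"linear":[0,0,0.3],"twist":0}]' 15
python3 h.py 0.449 0.323 0.104 190.15
```

```text
clock: 3.1
ee_pos: [0.4497, 0.3218, 0.2747]
orientation: [-3.142, -0.0, -2.963]
force: [-0.6, 1.7, -0.6]
opening: 0.324
finger_force: 1.5
t3.1 grasp [0.4497 0.3218 0.1037] yaw 190.22 F [-0.6  1.7 -0.6] op 0.324 ff 1.5
 lin [0.005, 0.013, -0.003] twist 0.002
```

```bash
python3 -m crank '[{"hand":0,"linear":[0,0,0],"twist":0},{"hand":0,"linear":[0,0,0],"twist":0},{"hand":0,"linear":[0,0,0],"twist":0},{"hand":0,"linear":[-0.03,0,-0.06],"twist":0},{"hand":0,"linear":[-0.08,0,-0.13],"twist":0},{"hand":0,"linear":[-0.13,0,-0.19],"twist":0},{"hand":0,"linear":[-0.18,0,-0.25],"twist":0},{"hand":0,"linear":[-0.245,0,-0.305],"twist":0},{"hand":0,"linear":[-0.31,0,-0.36],"twist":0},{"hand":0,"linear":[-0.38,0,-0.41],"twist":0},{"hand":0,"linear":[-0.45,0,-0.453],"twist":0},{"hand":0,"linear":[-0.45,0,-0.453],"twist":0}]' 15
python3 h.py 0.449 0.323 0.104 190.15
```

```text
clock: 4.3
ee_pos: [0.4943, 0.3305, 0.3204]
orientation: [3.14, 0.0, -2.964]
force: [-2.5, 4.4, 4.4]
opening: 0.297
finger_force: 15.0
t4.3 grasp [0.4944 0.3307 0.1494] yaw 190.20 F [-2.5  4.4  4.4] op 0.297 ff 15.0
 lin [0.46, 0.004, 0.454] twist 0.001
```

```bash
python3 -m crank '[{"hand":0,"linear":[-0.075,0,-0.04],"twist":0},{"hand":0,"linear":[-0.154,0,-0.07],"twist":0},{"hand":0,"linear":[-0.235,0,-0.095],"twist":0},{"hand":0,"linear":[-0.317,0,-0.115],"twist":0},{"hand":0,"linear":[-0.428,0,-0.132],"twist":0},{"hand":0,"linear":[-0.541,0,-0.138],"twist":0},{"hand":0,"linear":[-0.653,0,-0.131],"twist":0},{"hand":0,"linear":[-0.765,0,-0.115],"twist":0},{"hand":0,"linear":[-0.874,0,-0.086],"twist":0},{"hand":0,"linear":[-0.96,0,-0.05],"twist":0},{"hand":0,"linear":[-0.96,0,-0.05],"twist":0}]' 15
python3 - <<'E'
from h import *
c,p,d=cam("top"); save("top1",p[120:300,80:360],2)
W=cloud(c,d); m=(d>0)&(W[...,0]>.4)&(W[...,0]<.65)&(W[...,1]>.2)&(W[...,1]<.46)&(W[...,2]>.1)
print(np.percentile(W[m][:,2],[50,95]))
E
```

```text
clock: 5.4
ee_pos: [0.5905, 0.3474, 0.325]
orientation: [3.141, 0.003, -2.963]
force: [2.4, 5.2, 4.0]
opening: 0.297
finger_force: 15.0
[0.56080426 0.6827256 ]
```

View pics/top1.png

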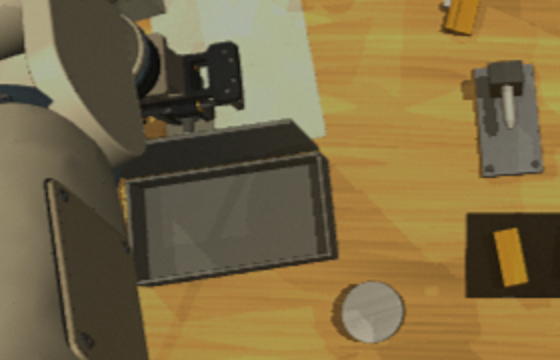

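```bash
python3 -m crank '[{"hand":1,"linear":[0,0,0],"twist":0},{"hand":1,"linear":[0,0,0],"twist":0},{"hand":1,"linear":[0,0,0],"twist":0},{"hand":1,"linear":[0,0,0],"twist":0},{"hand":1,"linear":[0,0,-0.3],"twist":0},{"hand":1,"linear":[0,0,-0.7],"twist":0},{"hand":1,"linear":[0,0,-1],"twist":0},{"hand":1,"linear":[0,0,-1],"twist":0}]' 15
python3 h.py 0.68 -0.02 0.16 187
```

```text
clock: 6.25
ee_pos: [0.5894, 0.3473, 0.4301]
orientation: [3.139, 0.007, -2.963]
force: [0.2, -0.4, 0.3]
opening: 0.971
finger_force: 0.0
t6.2 grasp [0.5905 0.3479 0.2591] yaw 190.23 F [ 0.2 -0.4  0.3] op 0.971 ff 0.0
 lin [-0.22, -3.782, 0.984] twist 0.072
```

```bash
M='[{"hand":1}]'
python3 -m crank '[{"hand":1,"linear":[0,-0.4,0],"twist":0.03},{"hand":1,"linear":[-0.05,-0.8,0],"twist":0.07},{"hand":1,"linear":[-0.05,-1,0],"twist":0.07}]' >/dev/null
python3 -m crank '[{"hand":1,"linear":[0,-0.5,0],"twist":0},{"hand":1,"linear":[0,-1,0],"twist":0}]' >/dev/null
python3 -m crank '[{"hand":1,"linear":[-0.05,-0.5,0],"twist":0},{"hand":1,"linear":[-0.1,-1,0],"twist":0}]' >/dev/null
python3 -m crank '[{"hand":1,"linear":[0,-0.4,0.3],"twist":0},{"hand":1,"linear":[-0.1,-0.75,0.6],"twist":0},{"hand":1,"linear":[-0.1,-0.75,0.9],"twist":0},{"hand":1,"linear":[-0.1,-0.75,0.95],"twist":0},{"hand":1,"linear":[-0.1,-0.75,0.95],"twist":0}]' >/dev/null
python3 h.py 0.68 -0.02 0.16 187
python3 - <<'E'
from h import *
import pickle
c,p,d=cam("wrist"); pickle.dump((c,p,d),open("wg.pkl","wb")); save("wg",p)
E
```

```text
t7.5 grasp [ 0.6638 -0.0202  0.1578] yaw 187.10 F [0.2 0.8 0.3] op 0.998 ff 0.0
 lin [-0.161, -0.018, -0.022] twist 0.002
```

View pics/wg.png

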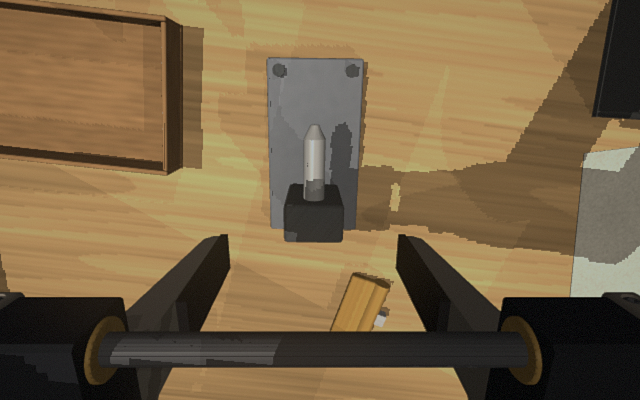

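The pin runs from its nose at (315,124) to its root at (314,199). The block's top lies at rows 200–241, and the base plate spans columns 267–363.

```bash
python3 - <<'E'
from h import *
import pickle
c,p,d=pickle.load(open("wg.pkl","rb")); W=cloud(c,d); u,v=np.meshgrid(range(640),range(400))
# pin: edges per row, project mid columns on plane z=.06
hsv=cv2.cvtColor(p,cv2.COLOR_RGB2HSV)
m=(u>295)&(u<335)&(v>115)&(v<200)&(W[...,2]>.035)&(W[...,2]<.075)&(d>0)
pts=[]
for r in range(136,182,3):
    cs=np.where(m[r])[0]; a,b=onplane(c,(cs.min()-.5,r),.06),onplane(c,(cs.max()+.5,r),.06)
    pts.append(np.r_[(a+b)/2,np.linalg.norm(b-a)])
pts=np.array(pts); print(pts[::5].round(4)); k=np.polyfit(pts[:,0],pts[:,1],1); print("pin yaw",np.degrees(np.arctan(k[0])),"line",k)
q=W[m]; print("pin ztop",np.percentile(q[:,2],[50,90,97]))
rows=np.where(m.any(1))[0]; print("rows",rows.min(),rows.max(), "tip",onplane(c,(314.5,rows.min()),.06),cv2.minAreaRect((q[:,:2]*1000).astype(np.float32)))
b=(W[...,2]>.072)&(W[...,2]<.085)&(v>180)&(v<245)&(u>270)&(u<360); q=W[b]; print("block",np.median(q,0),cv2.minAreaRect((q[:,:2]*1000).astype(np.float32)))
b=(W[...,2]>.009)&(W[...,2]<.015)&(v>50)&(v<235)&(u>255)&(u<370); cn=max(cv2.findContours(b.astype(np.uint8),0,2)[0],key=cv2.contourArea)
q=W[b]; print("base",cv2.minAreaRect((q[:,:2]*1000).astype(np.float32)))
# tray walls, case rim later
E
python3 h.py 0.4417 -0.0302 0.15 192.5
```

```text
[[ 0.6091 -0.0252  0.06    0.0138]
 [ 0.6199 -0.0238  0.06    0.0155]
 [ 0.6311 -0.0228  0.06    0.0164]
 [ 0.6425 -0.0214  0.06    0.0166]]
pin yaw 5.923125078427329 line [ 0.10374788 -0.08809815]
pin ztop [0.06667265 0.06858662 0.06909732]
rows 125 199 tip [ 0.60129295 -0.02576312  0.06      ] ((628.3562622070312, -21.367717742919922), (55.37055969238281, 31.485794067382812), 6.176487922668457)
block [ 0.66839421 -0.01821748  0.07828099] ((669.9647216796875, -18.285449981689453), (29.88445281982422, 44.03483581542969), 6.707855224609375)
base ((625.4967041015625, -23.267108917236328), (149.7215576171875, 80.0515365600586), 6.31288480758667)
t7.5 grasp [ 0.6647 -0.0199  0.1593] yaw 187.12 F [0.4 0.8 0.9] op 1.002 ff 0.0
 lin [2.226, 0.174, 0.094] twist -0.119
```

```bash
cat > s.py <<'E'
from h import *
c,p,d=cam("wrist"); W=cloud(c,d); hsv=cv2.cvtColor(p,cv2.COLOR_RGB2HSV)
m=((hsv[...,0]>12)&(hsv[...,0]<35)&(hsv[...,1]>110)&(hsv[...,2]>60)&(W[...,2]>.026)&(W[...,2]<.042)&(d>0)&(W[...,0]<.53)).astype(np.uint8)
k,l,st,ce=cv2.connectedComponentsWithStats(m); best=None
a=list(map(float,sys.argv[1:3]))
for i in range(1,k):
    if st[i,4]<300: continue
    q=W[l==i]; (x,y),(w,h),an=cv2.minAreaRect((q[:,:2]*1000).astype(np.float32))
    if w<h: an-=90
    x/=1000;y/=1000; print("sleeve",round(x,4),round(y,4),round(w),round(h),"z %.4f"%np.median(q[:,2]),"ang %.1f"%an)
    e=np.hypot(x-a[0],y-a[1])
    if best is None or e<best[0]: best=(e,x,y,an)
_,x,y,an=best; plan(x,y,.026,an+180)
E
python3 -m crank '[{"hand":1,"linear":[0.4,0.1,0],"twist":-0.1},{"hand":1,"linear":[0.9,0.1,0],"twist":-0.12},{"hand":1,"linear":[0.9,0.15,0],"twist":-0.12}]' >/dev/null
python3 -m crank '[{"hand":1,"linear":[0.4,0,0],"twist":0},{"hand":1,"linear":[0.85,0,0],"twist":0},{"hand":1,"linear":[0.85,0,0],"twist":0},{"hand":1,"linear":[0.85,0,0],"twist":0}]' >/dev/null
python3 s.py 0.4417 -0.0302
```

```text
sleeve 0.4591 -0.2881 10 70 z 0.0324 ang -0.2
sleeve 0.4594 -0.2087 70 32 z 0.0335 ang 5.1
sleeve 0.4505 -0.1165 31 70 z 0.0335 ang -7.1
sleeve 0.4407 -0.0299 70 30 z 0.0334 ang 12.5
t8.2 grasp [ 0.4926 -0.0348  0.1608] yaw 192.51 F [0.9 0.3 0.8] op 0.998 ff 0.0
 lin [0.501, 0.161, 1.346] twist 0.001
```

```bash
python3 -m crank '[{"hand":1,"linear":[0.3,0.1,0.2],"twist":0},{"hand":0.8,"linear":[0.5,0.16,0.5],"twist":0},{"hand":0.7,"linear":[0.5,0.16,0.8],"twist":0},{"hand":0.7,"linear":[0.5,0.16,0.8],"twist":0}]' >/dev/null
python3 h.py 0.4407 -0.0299 0.026 192.5
python3 -m crank '[{"hand":0.7,"linear":[0,0,0.25],"twist":0},{"hand":0.7,"linear":[0,0,0.5],"twist":0},{"hand":0.7,"linear":[0,0,0.55],"twist":0},{"hand":0.7,"linear":[0,0,0.55],"twist":0}]'
python3 h.py 0.4407 -0.0299 0.026 192.5
```

```text
t8.7 grasp [ 0.4378 -0.0298  0.0771] yaw 192.52 F [0.1 0.3 0.3] op 0.762 ff 0.0
 lin [-0.03, -0.007, 0.511] twist 0.0
clock: 9.05
ee_pos: [0.4396, -0.0302, 0.1954]
orientation: [-3.142, 0.0, -2.923]
force: [-0.0, -0.2, 0.4]
opening: 0.699
finger_force: 0.0
t9.1 grasp [ 0.4396 -0.0302  0.0244] yaw 192.50 F [-0.  -0.2  0.4] op 0.699 ff 0.0
 lin [-0.012, 0.001, -0.016] twist -0.0
```

```bash
python3 -m crank '[{"hand":0.3,"linear":[0,0,-0.015],"twist":0},{"hand":0,"linear":[0,0,-0.015],"twist":0},{"hand":0,"linear":[0,0,-0.015],"twist":0},{"hand":0,"linear":[0,0,-0.015],"twist":0},{"hand":0,"linear":[0,0,-0.015],"twist":0},{"hand":0,"linear":[0,0,-0.015],"twist":0},{"hand":0,"linear":[0,0,-0.015],"twist":0}]' 35
python3 h.py 0.55 -0.0315 0.0685 186.25
```

```text
clock: 9.75
ee_pos: [0.4385, -0.0304, 0.1969]
orientation: [-3.141, 0.001, -2.924]
force: [-1.1, -0.3, 7.0]
opening: 0.328
finger_force: 35.0
t9.8 grasp [ 0.4387 -0.0304  0.0259] yaw 192.47 F [-1.1 -0.3  7. ] op 0.328 ff 35.0
 lin [-1.085, -0.251, -0.425] twist 0.138
```

```bash
python3 -m crank '[{"hand":0,"linear":[0,0,-0.2],"twist":0},{"hand":0,"linear":[0,0,-0.45],"twist":0},{"hand":0,"linear":[-0.2,-0.1,-0.6],"twist":0.07},{"hand":0,"linear":[-0.5,-0.2,-0.6],"twist":0.138},{"hand":0,"linear":[-0.8,-0.25,-0.6],"twist":0.138},{"hand":0,"linear":[-1,-0.25,-0.6],"twist":0.138},{"hand":0,"linear":[-1,-0.25,-0.6],"twist":0.138},{"hand":0,"linear":[-1,-0.25,-0.6],"twist":0.138}]'
python3 h.py 0.5536 -0.0311 0.068 186.25
python3 - <<'E'
from h import *
c,p,d=cam("wrist"); save("w3",p)
E
```

```text
clock: 10.55
ee_pos: [0.5406, -0.0331, 0.2558]
orientation: [3.141, -0.002, -3.032]
force: [-0.5, -0.3, -4.2]
opening: 0.329
finger_force: 35.0
t10.6 grasp [ 0.5403 -0.0331  0.0848] yaw 186.28 F [-0.5 -0.3 -4.2] op 0.329 ff 35.0
 lin [-0.135, 0.005, 0.168] twist 0.001
```

View pics/w3.png

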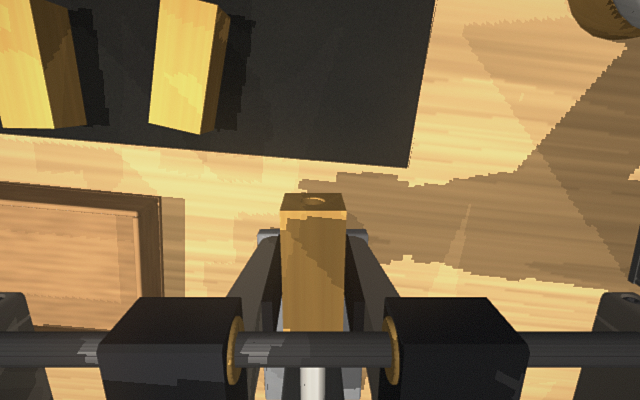

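The sleeve is held straight in the fingers with its near bore at (315,202), and the pin lies ahead at (313,380). I'll lower it to pin height and check the height from depth.

```bash
cat > hold.py <<'E'
from h import *
# sleeve in hand: top-plane height, centre line and near end
c,p,d=cam("wrist"); W=cloud(c,d); hsv=cv2.cvtColor(p,cv2.COLOR_RGB2HSV); u,v=np.meshgrid(range(640),range(400))
m=(u>265)&(u<365)&(v>150)&(v<325)&(hsv[...,0]>12)&(hsv[...,0]<35)&(hsv[...,1]>110)&(d>0)
s=sensors.sense(); g=s["ee_pos"]-[0,0,.171]
zt=np.percentile(W[...,2][m&(W[...,2]<g[2]+.03)&(W[...,2]>g[2]-.03)],85)
k=m&(abs(W[...,2]-zt)<.004); yaw=s["orientation"][2]; ex=np.array([np.cos(yaw),np.sin(yaw)]); ey=np.array([np.sin(yaw),-np.cos(yaw)])
r=W[k][:,:2]-g[:2]; a,b=r@ex,r@ey
print("sleeve centre z %.4f (%.4f vs grasp)"%(zt-.015,zt-.015-g[2]),"near end tool x %.4f -> centre %.4f"%(np.percentile(a,99.5),np.percentile(a,99.5)-.035),"ymid %.4f w %.4f"%((np.percentile(b,1)+np.percentile(b,99))/2,np.percentile(b,99)-np.percentile(b,1)))
l=[(np.median(b[(a>t)&(a<t+.005)]),t) for t in(.0,.022)]; print("tilt deg %.2f"%np.degrees((l[1][0]-l[0][0])/.022))
sc=g[:2]+ex*(np.percentile(a,99.5)-.035)
ax=np.array([np.cos(np.radians(6.25)),np.sin(np.radians(6.25))]); root=np.array([.655,-.020]); q=root-sc
print("sleeve centre",sc.round(4),"from root %.1f mm, lateral %.1f"%(q@ax*1000,(-q[0]*ax[1]+q[1]*ax[0])*-1000), "F",s["force"].round(1),"yaw %.2f"%(np.degrees(yaw)%360),"op %.3f t %.1f"%(s["opening"],s["clock"]))
E
python3 -m crank '[{"hand":0,"linear":[0,0,0.1],"twist":0},{"hand":0,"linear":[0,0.005,0.17],"twist":0},{"hand":0,"linear":[0,0.005,0.17],"twist":0},{"hand":0,"linear":[0,0.005,0.17],"twist":0}]' >/dev/null
python3 h.py 0.5536 -0.0311 0.068 186.25; python3 hold.py
```

```text
t11.0 grasp [ 0.5408 -0.0327  0.0681] yaw 186.26 F [ 0.6  0.8 -2.3] op 0.323 ff 35.0
 lin [-0.129, 0.002, 0.0] twist 0.0
sleeve centre z 0.0611 (-0.0073 vs grasp) near end tool x 0.0335 -> centre -0.0015 ymid 0.0008 w 0.0296
tilt deg 1.27
sleeve centre [ 0.5426 -0.0325] from root 113.1 mm, lateral -0.2 F [-0.9 -0.4 -3. ] yaw 186.26 op 0.321 t 11.1
```

```bash
python3 -m crank '[{"hand":0,"linear":[-0.1,0,0],"twist":0},{"hand":0,"linear":[-0.18,0,0],"twist":0},{"hand":0,"linear":[-0.23,0,0],"twist":0},{"hand":0,"linear":[-0.26,0,0],"twist":0},{"hand":0,"linear":[-0.29,0,0],"twist":0},{"hand":0,"linear":[-0.32,0,0],"twist":0},{"hand":0,"linear":[-0.34,0,0],"twist":0},{"hand":0,"linear":[-0.34,0,0],"twist":0}]' 
python3 hold.py
```

```text
clock: 11.85
ee_pos: [0.5727, -0.0294, 0.2389]
orientation: [3.141, -0.008, -3.032]
force: [-13.0, -3.3, 6.2]
opening: 0.322
finger_force: 35.0
sleeve centre z 0.0609 (-0.0069 vs grasp) near end tool x 0.0346 -> centre -0.0004 ymid 0.0008 w 0.0296
tilt deg 1.26
sleeve centre [ 0.573  -0.0294] from root 82.5 mm, lateral -0.4 F [-13.5  -4.2   5.8] yaw 186.27 op 0.324 t 11.9
```

```bash
python3 -m crank '[{"hand":0,"linear":[-0.01,0,-0.01],"twist":0},{"hand":0,"linear":[-0.03,0,-0.01],"twist":0},{"hand":0,"linear":[-0.04,0,-0.01],"twist":0},{"hand":0,"linear":[-0.04,0,-0.01],"twist":0},{"hand":0,"linear":[-0.04,0,-0.01],"twist":0}]' 
python3 hold.py
```

```text
clock: 12.4
ee_pos: [0.5743, -0.0292, 0.2388]
orientation: [3.141, -0.015, -3.032]
force: [-22.1, -6.6, 7.2]
opening: 0.326
finger_force: 35.0
sleeve centre z 0.0610 (-0.0069 vs grasp) near end tool x 0.0360 -> centre 0.0010 ymid 0.0008 w 0.0296
tilt deg -1.14
sleeve centre [ 0.5733 -0.0293] from root 82.3 mm, lateral -0.4 F [-21.2  -7.4   7.8] yaw 186.27 op 0.327 t 12.4
```

This sleeve stops at 82 mm and the force keeps rising, so its bore is 12 mm and it's a reject. I'll back off and carry it to the tray.

```bash
python3 -m crank '[{"hand":0,"linear":[0.04,0,0.01],"twist":0},{"hand":0,"linear":[0.15,0,0.01],"twist":0},{"hand":0,"linear":[0.35,0,0],"twist":0},{"hand":0,"linear":[0.35,-0.1,-0.3],"twist":0},{"hand":0,"linear":[0.35,-0.3,-0.5],"twist":0.06},{"hand":0,"linear":[0.3,-0.6,-0.5],"twist":0.12},{"hand":0,"linear":[0.2,-1,-0.5],"twist":0.12},{"hand":0,"linear":[0.2,-1,-0.5],"twist":0.12}]' 
python3 h.py .603 -.345 0.034 180.7
```

```text
clock: 13.25
ee_pos: [0.5716, -0.1335, 0.2913]
orientation: [-3.14, 0.004, -3.129]
force: [-0.2, -0.5, -3.7]
opening: 0.327
finger_force: 35.0
t13.2 grasp [ 0.5723 -0.1338  0.1203] yaw 180.75 F [-0.2 -0.5 -3.7] op 0.327 ff 35.0
 lin [-0.277, -2.114, 0.869] twist 0.001
```

```bash
python3 -m crank '[{"hand":0,"linear":[-0.1,-0.4,0],"twist":0},{"hand":0,"linear":[-0.28,-0.8,0],"twist":0},{"hand":0,"linear":[-0.28,-1,0],"twist":0}]' >/dev/null
python3 -m crank '[{"hand":0,"linear":[0,-0.4,0],"twist":0},{"hand":0,"linear":[0,-0.8,0],"twist":0},{"hand":0,"linear":[0,-1,0],"twist":0},{"hand":0,"linear":[0,-1.0,0],"twist":0}]' >/dev/null
python3 h.py .603 -.345 0.028 180.7
```

```text
t13.9 grasp [ 0.6007 -0.3316  0.1192] yaw 180.73 F [ 1.   0.3 -2.9] op 0.319 ff 35.0
 lin [-0.022, -0.134, 0.912] twist 0.001
```

```bash
python3 -m crank '[{"hand":0,"linear":[-0.02,-0.1,0.3],"twist":0},{"hand":0,"linear":[-0.02,-0.1,0.6],"twist":0},{"hand":0,"linear":[-0.02,-0.1,0.8],"twist":0},{"hand":0,"linear":[-0.02,-0.1,0.9],"twist":0},{"hand":0,"linear":[-0.02,-0.1,0.92],"twist":0},{"hand":0,"linear":[-0.02,-0.1,0.92],"twist":0},{"hand":0,"linear":[-0.02,-0.1,0.92],"twist":0}]' 
python3 -m crank '[{"hand":0.45,"linear":[0,0,0],"twist":0},{"hand":0.45,"linear":[0,0,0],"twist":0},{"hand":0.45,"linear":[0,0,0],"twist":0},{"hand":0.45,"linear":[0,0,-0.2],"twist":0},{"hand":0.5,"linear":[0,0,-0.6],"twist":0},{"hand":0.8,"linear":[0,0,-1],"twist":0},{"hand":1,"linear":[0,0,-1],"twist":0},{"hand":1,"linear":[0,0,-1],"twist":0}]' 
python3 h.py .49 -.1165 0.16 172.9
```

```text
clock: 14.65
ee_pos: [0.6037, -0.3393, 0.1993]
orientation: [-3.141, 0.001, -3.126]
force: [-0.3, -0.7, -2.7]
opening: 0.321
finger_force: 35.0
clock: 15.45
ee_pos: [0.6035, -0.3398, 0.2998]
orientation: [-3.14, 0.002, -3.127]
force: [-0.1, 0.1, 0.3]
opening: 0.742
finger_force: 0.0
t15.4 grasp [ 0.6039 -0.34    0.1288] yaw 180.86 F [-0.1  0.1  0.3] op 0.742 ff 0.0
 lin [1.105, 2.252, -0.317] twist 0.177
```

```bash
python3 -m crank '[{"hand":1,"linear":[0.2,0.4,-0.1],"twist":0},{"hand":1,"linear":[0.6,0.8,-0.3],"twist":0},{"hand":1,"linear":[1,1,-0.3],"twist":0},{"hand":1,"linear":[1,1,-0.3],"twist":0}]'  >/dev/null
python3 -m crank '[{"hand":1,"linear":[0.1,0.4,0],"twist":0.1},{"hand":1,"linear":[0.1,0.8,0],"twist":0.177},{"hand":1,"linear":[0.1,1,0],"twist":0.177},{"hand":1,"linear":[0.1,1,0],"twist":0.177},{"hand":1,"linear":[0.1,1,0],"twist":0.177}]'  >/dev/null
python3 s.py 0.4505 -0.1165
python3 - <<'E'
from h import *
c,p,d=cam("top"); W=cloud(c,d); m=(d>0)&(W[...,0]>.56)&(W[...,0]<.65)&(W[...,1]<-.17)&(W[...,1]>-.38)&(W[...,2]>.027)&(W[...,2]<.05); q=W[m]
print("in tray",len(q),np.median(q,0),cv2.minAreaRect((q[:,:2]*1000).astype(np.float32)))
E
```

```text
sleeve 0.4503 -0.1162 30 70 z 0.0334 ang -7.4
sleeve 0.4594 -0.2087 70 31 z 0.0335 ang 5.2
sleeve 0.4603 -0.3023 70 32 z 0.0335 ang 5.5
t16.4 grasp [ 0.4904 -0.1419  0.1569] yaw 172.92 F [0.6 0.3 0.1] op 0.996 ff 0.0
 lin [0.428, 0.206, 1.309] twist 0.007
in tray 0 [nan nan nan] ((0.0, 0.0), (0.0, 0.0), 0.0)
  return _methods._mean(a, axis=axis, dtype=dtype,
  ret = um.true_divide(
```

```bash
python3 -m crank '[{"hand":0.9,"linear":[0.25,0.1,0.2],"twist":0},{"hand":0.7,"linear":[0.43,0.2,0.5],"twist":0},{"hand":0.7,"linear":[0.43,0.2,0.8],"twist":0},{"hand":0.7,"linear":[0.43,0.2,0.8],"twist":0},{"hand":0.7,"linear":[0.43,0.2,0.8],"twist":0}]' >/dev/null
python3 h.py 0.4503 -0.1162 0.026 172.6
python3 -m crank '[{"hand":0.7,"linear":[0,0,0.25],"twist":0.007},{"hand":0.7,"linear":[0,0,0.45],"twist":0.007},{"hand":0.7,"linear":[0,0,0.51],"twist":0.007},{"hand":0.7,"linear":[0,0,0.51],"twist":0.007},{"hand":0.7,"linear":[0,0,0.51],"twist":0.007}]' >/dev/null
python3 h.py 0.4503 -0.1162 0.026 172.6
python3 -m crank '[{"hand":0.3,"linear":[0,0,0],"twist":0},{"hand":0,"linear":[0,0,0],"twist":0},{"hand":0,"linear":[0,0,0],"twist":0},{"hand":0,"linear":[0,0,0],"twist":0},{"hand":0,"linear":[0,0,0],"twist":0},{"hand":0,"linear":[0,0,0],"twist":0},{"hand":0,"linear":[0,0,0],"twist":0}]' 35
python3 h.py 0.5426 -0.0325 0.068 186.25
```

```text
t16.9 grasp [ 0.4504 -0.1169  0.0776] yaw 172.85 F [0.1 0.2 1. ] op 0.701 ff 0.0
 lin [0.001, 0.007, 0.516] twist 0.005
t17.4 grasp [ 0.4511 -0.1166  0.0276] yaw 172.57 F [0.4 0.3 1. ] op 0.699 ff 0.0
 lin [0.009, 0.003, 0.016] twist -0.001
clock: 18.15
ee_pos: [0.4501, -0.1162, 0.1976]
orientation: [-3.142, 0.0, 3.012]
force: [-0.7, -0.8, 5.3]
opening: 0.325
finger_force: 35.0
t18.1 grasp [ 0.4502 -0.1162  0.0266] yaw 172.59 F [-0.7 -0.8  5.3] op 0.325 ff 35.0
 lin [-0.809, 0.949, -0.414] twist -0.304
```

```bash
python3 -m crank '[{"hand":0,"linear":[0,0,-0.2],"twist":0},{"hand":0,"linear":[0,0,-0.5],"twist":0},{"hand":0,"linear":[-0.2,0.2,-0.7],"twist":-0.1},{"hand":0,"linear":[-0.5,0.5,-0.7],"twist":-0.2},{"hand":0,"linear":[-0.7,0.8,-0.7],"twist":-0.304},{"hand":0,"linear":[-0.8,0.95,-0.7],"twist":-0.304},{"hand":0,"linear":[-0.8,0.95,-0.6],"twist":-0.304},{"hand":0,"linear":[-0.8,0.95,-0.45],"twist":-0.304},{"hand":0,"linear":[-0.8,0.95,-0.425],"twist":-0.304},{"hand":0,"linear":[-0.8,0.95,-0.425],"twist":-0.304}]' >/dev/null
python3 h.py 0.5426 -0.0325 0.068 186.25; python3 hold.py
```

```text
t19.1 grasp [ 0.5399 -0.0329  0.0679] yaw 186.18 F [-0.6  0.  -3.1] op 0.325 ff 35.0
 lin [-0.027, 0.001, -0.001] twist -0.002
sleeve centre z 0.0603 (-0.0083 vs grasp) near end tool x 0.0356 -> centre 0.0006 ymid 0.0008 w 0.0297
tilt deg 1.29
sleeve centre [ 0.5403 -0.033 ] from root 115.4 mm, lateral -0.4 F [ 0.6 -0.2 -2.6] yaw 186.19 op 0.321 t 19.2
```

```bash
python3 -m crank '[{"hand":0,"linear":[-0.1,0,-0.01],"twist":0},{"hand":0,"linear":[-0.18,0,-0.01],"twist":0},{"hand":0,"linear":[-0.24,0,-0.01],"twist":0},{"hand":0,"linear":[-0.28,0,-0.01],"twist":0},{"hand":0,"linear":[-0.31,0,-0.01],"twist":0},{"hand":0,"linear":[-0.34,0,-0.01],"twist":0},{"hand":0,"linear":[-0.36,0,-0.01],"twist":0},{"hand":0,"linear":[-0.36,0,-0.01],"twist":0}]' 
python3 hold.py
```

```text
clock: 20.0
ee_pos: [0.5776, -0.0283, 0.241]
orientation: [-3.142, 0.0, -3.032]
force: [0.0, -0.9, -1.6]
opening: 0.321
finger_force: 35.0
sleeve centre z 0.0623 (-0.0076 vs grasp) near end tool x 0.0344 -> centre -0.0006 ymid 0.0007 w 0.0296
tilt deg 1.26
sleeve centre [ 0.5781 -0.0282] from root 77.4 mm, lateral 0.2 F [ 0.2  0.1 -2. ] yaw 186.27 op 0.324 t 20.1
```

```bash
python3 -m crank '[{"hand":0,"linear":[-0.06,0,0.01],"twist":0},{"hand":0,"linear":[-0.13,0,0.01],"twist":0},{"hand":0,"linear":[-0.2,0,0.01],"twist":0},{"hand":0,"linear":[-0.27,0,0.01],"twist":0},{"hand":0,"linear":[-0.33,0,0.01],"twist":0},{"hand":0,"linear":[-0.37,0,0.01],"twist":0},{"hand":0,"linear":[-0.4,0,0.01],"twist":0},{"hand":0,"linear":[-0.42,0,0.01],"twist":0},{"hand":0,"linear":[-0.43,0,0.01],"twist":0},{"hand":0,"linear":[-0.44,0,0.01],"twist":0},{"hand":0,"linear":[-0.44,0,0.01],"twist":0}]' 
python3 hold.py
```

```text
clock: 21.15
ee_pos: [0.6205, -0.0236, 0.2398]
orientation: [3.141, -0.002, -3.032]
force: [-3.9, -1.1, -1.3]
opening: 0.325
finger_force: 35.0
sleeve centre z 0.0611 (-0.0076 vs grasp) near end tool x 0.0349 -> centre -0.0001 ymid 0.0007 w 0.0297
tilt deg -1.14
sleeve centre [ 0.6206 -0.0236] from root 34.6 mm, lateral 0.2 F [-5.2 -1.1 -1. ] yaw 186.27 op 0.323 t 21.2
```

```bash
python3 -m crank '[{"hand":0,"linear":[-0.01,0,0],"twist":0},{"hand":0,"linear":[-0.02,0,0],"twist":0},{"hand":0,"linear":[-0.02,0,0],"twist":0}]' 
python3 -m crank '[{"hand":0,"linear":[0.05,0,0],"twist":0},{"hand":0,"linear":[0.2,0,0],"twist":0},{"hand":0,"linear":[0.4,0,0],"twist":0},{"hand":0,"linear":[0.6,0,0],"twist":0},{"hand":0,"linear":[0.8,0,0],"twist":0},{"hand":0,"linear":[0.95,0,0],"twist":0},{"hand":0,"linear":[0.95,0,-0.3],"twist":0},{"hand":0,"linear":[0.95,0.1,-0.6],"twist":0},{"hand":0,"linear":[1,0.4,-0.6],"twist":0},{"hand":0,"linear":[1,0.8,-0.6],"twist":0},{"hand":0,"linear":[1,1,-0.6],"twist":0},{"hand":0,"linear":[1,1,-0.6],"twist":0}]' 
python3 h.py .4677 .3978 0.03 190.1
```

```text
clock: 21.5
ee_pos: [0.6213, -0.0235, 0.2394]
orientation: [3.141, -0.006, -3.032]
force: [-11.1, -2.2, 3.9]
opening: 0.323
finger_force: 35.0
clock: 22.7
ee_pos: [0.5129, 0.0672, 0.3005]
orientation: [3.141, 0.002, -3.03]
force: [0.4, -0.9, -2.6]
opening: 0.324
finger_force: 35.0
t22.7 grasp [0.5133 0.0674 0.1295] yaw 186.40 F [ 0.4 -0.9 -2.6] op 0.324 ff 35.0
 lin [0.087, 3.334, 0.997] twist -0.082
```

```bash
python3 -m crank '[{"hand":0,"linear":[0.3,0.3,0],"twist":-0.04},{"hand":0,"linear":[0.3,0.6,0],"twist":-0.08},{"hand":0,"linear":[0.3,0.9,0],"twist":-0.08},{"hand":0,"linear":[0.3,1,0],"twist":-0.08}]' >/dev/null
python3 -m crank '[{"hand":0,"linear":[0,0.4,0],"twist":0},{"hand":0,"linear":[0,0.8,0],"twist":0},{"hand":0,"linear":[0,1,0],"twist":0}]' >/dev/null
python3 -m crank '[{"hand":0,"linear":[0,0.4,0],"twist":0},{"hand":0,"linear":[0,0.8,0],"twist":0},{"hand":0,"linear":[0,1,0],"twist":0},{"hand":0,"linear":[0,1,0],"twist":0},{"hand":0,"linear":[0,1,0],"twist":0}]' >/dev/null
python3 h.py .4677 .3978 0.029 190.1
python3 - <<'E'
from h import *
c,p,d=cam("wrist"); save("w5",p)
E
```

```text
t23.9 grasp [0.4382 0.3576 0.1287] yaw 189.91 F [ 0.1 -0.4 -3.3] op 0.324 ff 35.0
 lin [-0.359, 0.346, 0.997] twist -0.004
```

View pics/w5.png

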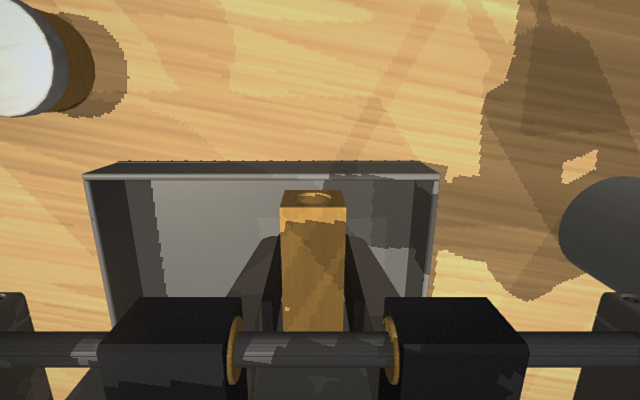

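The sleeve is held over the case with its bore at (315,197), and the case's near rim runs from (85,178) to (438,178). I'll check the case position against these.

```bash
python3 - <<'E'
from h import *
c=get_calibration("wrist"); a,b=onplane(c,(84,179),.05),onplane(c,(439,179),.05); m=(a+b)/2; e=(b-a)/np.linalg.norm(b-a); print(a,b,np.linalg.norm(b-a),np.degrees(np.arctan2(e[1],e[0]))-90); x=np.array([e[1],-e[0],0]); print("centre",m+x*.0655)
E
python3 -m crank '[{"hand":0,"linear":[-0.2,0.2,0],"twist":0},{"hand":0,"linear":[-0.36,0.34,0.2],"twist":-0.004},{"hand":0,"linear":[-0.36,0.34,0.4],"twist":-0.004},{"hand":0,"linear":[-0.36,0.34,0.4],"twist":-0.004}]' >/dev/null
python3 h.py .4677 .3978 0.029 190.1
```

```text
[0.43857006 0.19626415 0.05      ] [0.39643281 0.43976335 0.05      ] 0.24711819844721633 9.817736471991068
centre [0.4820422  0.32918245 0.05      ]
t24.4 grasp [0.4668 0.3955 0.0864] yaw 189.98 F [-0.4 -0.2 -3. ] op 0.325 ff 35.0
 lin [-0.015, 0.023, 0.574] twist -0.003
```

```bash
python3 -m crank '[{"hand":0,"linear":[-0.015,0.01,0.25],"twist":0},{"hand":0,"linear":[-0.015,0.01,0.45],"twist":0},{"hand":0,"linear":[-0.015,0.01,0.55],"twist":0},{"hand":0,"linear":[-0.015,0.01,0.58],"twist":0},{"hand":0,"linear":[-0.015,0.01,0.58],"twist":0},{"hand":0,"linear":[-0.015,0.01,0.58],"twist":0}]' 
python3 -m crank '[{"hand":0.5,"linear":[0,0,0],"twist":0},{"hand":0.5,"linear":[0,0,0],"twist":0},{"hand":0.5,"linear":[0,0,0],"twist":0},{"hand":0.5,"linear":[0,0,-0.2],"twist":0},{"hand":0.5,"linear":[0,0,-0.6],"twist":0},{"hand":0.8,"linear":[0,0,-1],"twist":0},{"hand":1,"linear":[0,0,-1],"twist":0}]' 
python3 h.py .499 -.21 0.16 185.2
```

```text
clock: 24.95
ee_pos: [0.4692, 0.3993, 0.2031]
orientation: [3.141, 0.001, -2.966]
force: [0.2, 0.3, -2.6]
opening: 0.326
finger_force: 35.0
clock: 25.65
ee_pos: [0.4703, 0.4006, 0.3077]
orientation: [3.137, 0.008, -2.966]
force: [-0.1, 0.9, 0.0]
opening: 0.651
finger_force: 0.0
t25.6 grasp [0.4715 0.4016 0.1367] yaw 190.05 F [-0.1  0.9  0. ] op 0.651 ff 0.0
 lin [0.795, -6.069, -0.267] twist 0.108
```

```bash
python3 -m crank '[{"hand":1,"linear":[0.1,-0.4,-0.2],"twist":0},{"hand":1,"linear":[0.15,-0.8,-0.27],"twist":0},{"hand":1,"linear":[0.15,-1,-0.27],"twist":0}]' >/dev/null
python3 -m crank '[{"hand":1,"linear":[0.1,-0.5,0],"twist":0},{"hand":1,"linear":[0.15,-1,0],"twist":0}]' >/dev/null
python3 -m crank '[{"hand":1,"linear":[0.1,-0.5,0],"twist":0},{"hand":1,"linear":[0.15,-1,0],"twist":0}]' >/dev/null
python3 -m crank '[{"hand":1,"linear":[0.1,-0.5,0],"twist":0},{"hand":1,"linear":[0.15,-1,0],"twist":0}]' >/dev/null
python3 -m crank '[{"hand":1,"linear":[0.1,-0.5,0],"twist":0},{"hand":1,"linear":[0.15,-1,0],"twist":0}]' >/dev/null
python3 -m crank '[{"hand":1,"linear":[0.05,-0.5,0],"twist":0.1},{"hand":1,"linear":[0.1,-1,0],"twist":0.108},{"hand":1,"linear":[0.1,-1,0],"twist":0.108},{"hand":1,"linear":[0.1,-1,0],"twist":0.108}]' >/dev/null
python3 s.py 0.4594 -0.2087
```

```text
sleeve 0.4604 -0.3023 70 31 z 0.0335 ang 5.7
sleeve 0.4593 -0.2089 70 30 z 0.0335 ang 5.4
t27.2 grasp [ 0.4888 -0.2012  0.1575] yaw 185.13 F [0.7 0.4 0. ] op 0.997 ff 0.0
 lin [0.3, -0.051, 1.315] twist -0.007
```

```bash
python3 -m crank '[{"hand":0.9,"linear":[0.2,-0.03,0.2],"twist":0},{"hand":0.7,"linear":[0.3,-0.05,0.5],"twist":0},{"hand":0.7,"linear":[0.3,-0.05,0.8],"twist":0},{"hand":0.7,"linear":[0.3,-0.05,0.8],"twist":0},{"hand":0.7,"linear":[0.3,-0.05,0.8],"twist":0}]' >/dev/null
python3 -m crank '[{"hand":0.7,"linear":[0,0,0.25],"twist":-0.005},{"hand":0.7,"linear":[0,0,0.45],"twist":-0.005},{"hand":0.7,"linear":[0,0,0.515],"twist":-0.005},{"hand":0.7,"linear":[0,0,0.515],"twist":-0.005},{"hand":0.7,"linear":[0,0,0.515],"twist":-0.005}]' >/dev/null
python3 h.py 0.4593 -0.2089 0.026 185.4
python3 -m crank '[{"hand":0.3,"linear":[0,0,0],"twist":0},{"hand":0,"linear":[0,0,0],"twist":0},{"hand":0,"linear":[0,0,0],"twist":0},{"hand":0,"linear":[0,0,0],"twist":0},{"hand":0,"linear":[0,0,0],"twist":0},{"hand":0,"linear":[0,0,0],"twist":0},{"hand":0,"linear":[0,0,0],"twist":0}]' 35
python3 h.py 0.5426 -0.0325 0.0685 186.25
```

```text
t28.2 grasp [ 0.4609 -0.2093  0.0277] yaw 185.44 F [ 0.4 -0.2  0.2] op 0.698 ff 0.0
 lin [0.016, 0.005, 0.017] twist 0.001
clock: 28.9
ee_pos: [0.4601, -0.2092, 0.1977]
orientation: [-3.141, 0.0, -3.047]
force: [-0.8, -0.6, 4.8]
opening: 0.325
finger_force: 35.0
t28.9 grasp [ 0.4601 -0.2092  0.0267] yaw 185.41 F [-0.8 -0.6  4.8] op 0.325 ff 35.0
 lin [-0.988, 1.681, -0.418] twist -0.019
```

```bash
python3 -m crank '[{"hand":0,"linear":[0,0,-0.2],"twist":0},{"hand":0,"linear":[0,0,-0.5],"twist":0},{"hand":0,"linear":[0,0.2,-0.7],"twist":0},{"hand":0,"linear":[0,0.5,-0.7],"twist":0},{"hand":0,"linear":[0,0.8,-0.7],"twist":0},{"hand":0,"linear":[-0.1,1,-0.7],"twist":0}]' >/dev/null
python3 -m crank '[{"hand":0,"linear":[-0.3,0.3,0],"twist":-0.02},{"hand":0,"linear":[-0.6,0.6,0],"twist":-0.02},{"hand":0,"linear":[-0.85,0.68,0],"twist":-0.02},{"hand":0,"linear":[-0.87,0.68,0.1],"twist":-0.02},{"hand":0,"linear":[-0.87,0.68,0.25],"twist":-0.02},{"hand":0,"linear":[-0.87,0.68,0.27],"twist":-0.02},{"hand":0,"linear":[-0.87,0.68,0.27],"twist":-0.02}]' >/dev/null
python3 h.py 0.5426 -0.0325 0.0685 186.25; python3 hold.py
```

```text
t30.2 grasp [ 0.5393 -0.0331  0.0686] yaw 186.28 F [ 0.1  0.8 -2.2] op 0.325 ff 35.0
 lin [-0.034, 0.002, 0.001] twist 0.001
sleeve centre z 0.0610 (-0.0083 vs grasp) near end tool x 0.0365 -> centre 0.0015 ymid 0.0009 w 0.0296
tilt deg -1.16
sleeve centre [ 0.5387 -0.0333] from root 117.1 mm, lateral -0.6 F [ 0.1 -0.1 -2.4] yaw 186.28 op 0.321 t 30.2
```

```bash
python3 -m crank '[{"hand":0,"linear":[-0.1,0.003,0],"twist":0},{"hand":0,"linear":[-0.2,0.003,0],"twist":0},{"hand":0,"linear":[-0.26,0.003,0],"twist":0},{"hand":0,"linear":[-0.3,0.003,0],"twist":0},{"hand":0,"linear":[-0.33,0.003,0],"twist":0},{"hand":0,"linear":[-0.36,0.003,0],"twist":0},{"hand":0,"linear":[-0.38,0.003,0],"twist":0},{"hand":0,"linear":[-0.38,0.003,0],"twist":0}]' 
python3 hold.py
```

```text
clock: 31.05
ee_pos: [0.5786, -0.0282, 0.2405]
orientation: [-3.142, 0.0, -3.031]
force: [0.5, 0.4, -2.5]
opening: 0.32
finger_force: 35.0
sleeve centre z 0.0619 (-0.0076 vs grasp) near end tool x 0.0355 -> centre 0.0005 ymid 0.0007 w 0.0296
tilt deg 0.08
sleeve centre [ 0.5779 -0.0283] from root 77.5 mm, lateral 0.1 F [ 0.7 -0.9 -2.7] yaw 186.32 op 0.324 t 31.1
```

Free past the nose, so this bore is 19 mm too. I'll push it home.

```bash
python3 -m crank '[{"hand":0,"linear":[-0.06,0,0.005],"twist":0},{"hand":0,"linear":[-0.13,0,0.008],"twist":0},{"hand":0,"linear":[-0.2,0,0.008],"twist":0},{"hand":0,"linear":[-0.27,0,0.008],"twist":0},{"hand":0,"linear":[-0.33,0,0.008],"twist":0},{"hand":0,"linear":[-0.37,0,0.008],"twist":0},{"hand":0,"linear":[-0.4,0,0.008],"twist":0},{"hand":0,"linear":[-0.42,0,0.008],"twist":0},{"hand":0,"linear":[-0.435,0,0.008],"twist":0},{"hand":0,"linear":[-0.45,0,0.008],"twist":0},{"hand":0,"linear":[-0.46,0,0.008],"twist":0},{"hand":0,"linear":[-0.46,0,0.008],"twist":0}]' 
python3 hold.py
```

```text
clock: 32.3
ee_pos: [0.6223, -0.0234, 0.2391]
orientation: [3.141, -0.006, -3.031]
force: [-8.7, -1.0, 1.7]
opening: 0.323
finger_force: 35.0
sleeve centre z 0.0605 (-0.0076 vs grasp) near end tool x 0.0367 -> centre 0.0017 ymid 0.0008 w 0.0296
tilt deg 0.08
sleeve centre [ 0.6206 -0.0236] from root 34.6 mm, lateral 0.2 F [-7.8 -0.5  1.3] yaw 186.32 op 0.325 t 32.4
```

```bash
python3 -m crank '[{"hand":0,"linear":[0.02,0,0],"twist":0},{"hand":0,"linear":[0.2,0,0],"twist":0},{"hand":0,"linear":[0.4,0,0],"twist":0},{"hand":0,"linear":[0.6,0,0],"twist":0},{"hand":0,"linear":[0.8,0,0],"twist":0},{"hand":0,"linear":[0.95,0,0],"twist":0},{"hand":0,"linear":[0.95,0,-0.3],"twist":0},{"hand":0,"linear":[0.95,0.1,-0.6],"twist":0},{"hand":0,"linear":[1,0.4,-0.6],"twist":0},{"hand":0,"linear":[1,0.8,-0.6],"twist":0},{"hand":0,"linear":[1,1,-0.6],"twist":0},{"hand":0,"linear":[1,1,-0.6],"twist":0}]' >/dev/null
python3 -m crank '[{"hand":0,"linear":[0.15,0.3,0],"twist":-0.04},{"hand":0,"linear":[0.3,0.6,0],"twist":-0.08},{"hand":0,"linear":[0.3,0.9,0],"twist":-0.08},{"hand":0,"linear":[0.3,1,0],"twist":-0.08}]' >/dev/null
python3 -m crank '[{"hand":0,"linear":[0,0.4,0],"twist":0},{"hand":0,"linear":[0,0.8,0],"twist":0},{"hand":0,"linear":[0,1,0],"twist":0},{"hand":0,"linear":[0,1,0],"twist":0}]' >/dev/null
python3 h.py .481 .329 0.029 190.0
```

```text
t34.4 grasp [0.4564 0.2614 0.1288] yaw 190.03 F [-1.5 -0.9 -2.8] op 0.322 ff 35.0
 lin [-0.359, 0.623, 0.999] twist 0.001
```

```bash
python3 -m crank '[{"hand":0,"linear":[-0.2,0.4,0],"twist":0},{"hand":0,"linear":[-0.36,0.62,0.1],"twist":0},{"hand":0,"linear":[-0.36,0.62,0.3],"twist":0},{"hand":0,"linear":[-0.36,0.62,0.3],"twist":0}]' >/dev/null
python3 - <<'E'
from h import *
c,p,d=cam("wrist"); save("w6",p)
E
python3 h.py .481 .329 0.029 190.0
```

```text
t34.8 grasp [0.4801 0.3251 0.0975] yaw 189.88 F [-0.1 -0.1 -2.9] op 0.323 ff 35.0
 lin [-0.018, 0.038, 0.684] twist -0.003
```

View pics/w6.png

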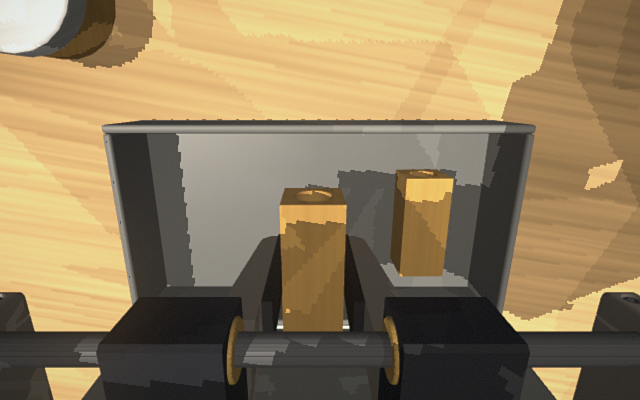

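The first good sleeve lies in the case at (425,222). The held one, with its bore at (315,196), is over the middle of the case with room to go down.

```bash
python3 -m crank '[{"hand":0,"linear":[-0.01,-0.02,0.25],"twist":0},{"hand":0,"linear":[-0.01,-0.02,0.5],"twist":0},{"hand":0,"linear":[-0.01,-0.02,0.64],"twist":0},{"hand":0,"linear":[-0.01,-0.02,0.69],"twist":0},{"hand":0,"linear":[-0.01,-0.02,0.69],"twist":0},{"hand":0,"linear":[-0.01,-0.02,0.69],"twist":0}]' 
python3 -m crank '[{"hand":0.45,"linear":[0,0,0],"twist":0},{"hand":0.45,"linear":[0,0,0],"twist":0},{"hand":0.45,"linear":[0,0,0],"twist":0},{"hand":0.45,"linear":[0,0,-0.2],"twist":0},{"hand":0.45,"linear":[0,0,-0.6],"twist":0},{"hand":0.8,"linear":[0,0,-1],"twist":0},{"hand":1,"linear":[0,0,-1],"twist":0}]' 
python3 h.py .499 -.30 0.16 185.5
```

```text
clock: 35.4
ee_pos: [0.4824, 0.3254, 0.2017]
orientation: [3.141, 0.001, -2.969]
force: [0.0, 0.3, -2.2]
opening: 0.324
finger_force: 35.0
clock: 36.1
ee_pos: [0.4835, 0.3264, 0.3061]
orientation: [3.138, 0.008, -2.969]
force: [-0.3, 0.3, -1.2]
opening: 0.599
finger_force: 0.0
t36.1 grasp [0.4847 0.3273 0.1352] yaw 189.92 F [-0.3  0.3 -1.2] op 0.599 ff 0.0
 lin [0.938, -6.203, -0.278] twist 0.098
```

```bash
python3 -m crank '[{"hand":1,"linear":[0.1,-0.4,-0.2],"twist":0},{"hand":1,"linear":[0.15,-0.8,-0.28],"twist":0},{"hand":1,"linear":[0.15,-1,-0.28],"twist":0}]' >/dev/null
python3 -m crank '[{"hand":1,"linear":[0.1,-0.5,0],"twist":0},{"hand":1,"linear":[0.15,-1,0],"twist":0}]' >/dev/null
python3 -m crank '[{"hand":1,"linear":[0.1,-0.5,0],"twist":0},{"hand":1,"linear":[0.15,-1,0],"twist":0}]' >/dev/null
python3 -m crank '[{"hand":1,"linear":[0.1,-0.5,0],"twist":0},{"hand":1,"linear":[0.15,-1,0],"twist":0}]' >/dev/null
python3 -m crank '[{"hand":1,"linear":[0.1,-0.5,0],"twist":0},{"hand":1,"linear":[0.15,-1,0],"twist":0}]' >/dev/null
python3 -m crank '[{"hand":1,"linear":[0.1,-0.5,0],"twist":0.1},{"hand":1,"linear":[0.15,-1,0],"twist":0.098},{"hand":1,"linear":[0.15,-1,0],"twist":0.098},{"hand":1,"linear":[0.15,-1,0],"twist":0.098}]' >/dev/null
python3 s.py 0.4604 -0.3023
```

```text
sleeve 0.4604 -0.3023 70 30 z 0.0335 ang 5.8
t37.6 grasp [ 0.4956 -0.276   0.1571] yaw 185.45 F [ 0.3 -0.2 -1.1] op 1.001 ff 0.0
 lin [0.374, -0.23, 1.311] twist -0.008
```

```bash
python3 -m crank '[{"hand":0.9,"linear":[0.2,-0.1,0.2],"twist":0},{"hand":0.7,"linear":[0.37,-0.23,0.5],"twist":0},{"hand":0.7,"linear":[0.37,-0.23,0.8],"twist":0},{"hand":0.7,"linear":[0.37,-0.23,0.8],"twist":0},{"hand":0.7,"linear":[0.37,-0.23,0.8],"twist":0}]' >/dev/null
python3 -m crank '[{"hand":0.7,"linear":[0,0,0.25],"twist":-0.005},{"hand":0.7,"linear":[0,0,0.45],"twist":-0.005},{"hand":0.7,"linear":[0,0,0.52],"twist":-0.005},{"hand":0.7,"linear":[0,0,0.52],"twist":-0.005},{"hand":0.7,"linear":[0,0,0.52],"twist":-0.005}]' >/dev/null
python3 h.py 0.4604 -0.3023 0.026 185.8
python3 -m crank '[{"hand":0.3,"linear":[0,0,0],"twist":0},{"hand":0,"linear":[0,0,0],"twist":0},{"hand":0,"linear":[0,0,0],"twist":0},{"hand":0,"linear":[0,0,0],"twist":0},{"hand":0,"linear":[0,0,0],"twist":0},{"hand":0,"linear":[0,0,0],"twist":0},{"hand":0,"linear":[0,0,0],"twist":0}]' 35
python3 h.py 0.5426 -0.0325 0.0685 186.25
```

```text
t38.6 grasp [ 0.4625 -0.3029  0.027 ] yaw 185.76 F [ 0.4 -0.7 -0.2] op 0.698 ff 0.0
 lin [0.02, 0.009, 0.01] twist -0.001
clock: 39.35
ee_pos: [0.4616, -0.3028, 0.1969]
orientation: [-3.142, 0.0, -3.042]
force: [-0.4, 1.0, 3.9]
opening: 0.322
finger_force: 35.0
t39.4 grasp [ 0.4616 -0.3028  0.0259] yaw 185.73 F [-0.4  1.   3.9] op 0.322 ff 35.0
 lin [-1.076, 2.609, -0.426] twist -0.012
```

```bash
python3 -m crank '[{"hand":0,"linear":[0,0,-0.2],"twist":0},{"hand":0,"linear":[0,0,-0.5],"twist":0},{"hand":0,"linear":[0,0.2,-0.7],"twist":0},{"hand":0,"linear":[0,0.5,-0.7],"twist":0},{"hand":0,"linear":[0,0.8,-0.7],"twist":0},{"hand":0,"linear":[0,1,-0.7],"twist":0}]' >/dev/null
python3 -m crank '[{"hand":0,"linear":[0,0.4,0],"twist":0},{"hand":0,"linear":[0,0.7,0],"twist":0},{"hand":0,"linear":[-0.1,1,0],"twist":0},{"hand":0,"linear":[-0.1,1,0],"twist":0}]' >/dev/null
python3 -m crank '[{"hand":0,"linear":[-0.3,0.3,0],"twist":-0.012},{"hand":0,"linear":[-0.6,0.6,0],"twist":-0.012},{"hand":0,"linear":[-0.9,0.61,0],"twist":-0.012},{"hand":0,"linear":[-0.95,0.61,0.1],"twist":-0.012},{"hand":0,"linear":[-0.95,0.61,0.25],"twist":-0.012},{"hand":0,"linear":[-0.95,0.61,0.27],"twist":-0.012},{"hand":0,"linear":[-0.95,0.61,0.27],"twist":-0.012},{"hand":0,"linear":[-0.95,0.61,0.27],"twist":-0.012}]' >/dev/null
python3 h.py 0.5426 -0.0325 0.0685 186.25; python3 hold.py
```

```text
t41.1 grasp [ 0.5396 -0.033   0.0689] yaw 186.23 F [-0.1  0.6 -4.1] op 0.323 ff 35.0
 lin [-0.03, 0.002, 0.004] twist -0.0
sleeve centre z 0.0621 (-0.0071 vs grasp) near end tool x 0.0364 -> centre 0.0014 ymid 0.0007 w 0.0297
tilt deg 0.04
sleeve centre [ 0.5385 -0.0332] from root 117.3 mm, lateral -0.4 F [ 1.   0.  -3.5] yaw 186.23 op 0.323 t 41.2
```

```bash
python3 -m crank '[{"hand":0,"linear":[-0.1,0.003,0.01],"twist":0},{"hand":0,"linear":[-0.2,0.003,0.01],"twist":0},{"hand":0,"linear":[-0.26,0.003,0.01],"twist":0},{"hand":0,"linear":[-0.3,0.003,0.01],"twist":0},{"hand":0,"linear":[-0.33,0.003,0.01],"twist":0},{"hand":0,"linear":[-0.36,0.003,0.01],"twist":0},{"hand":0,"linear":[-0.38,0.003,0.01],"twist":0},{"hand":0,"linear":[-0.38,0.003,0.01],"twist":0}]' 
python3 hold.py
```

```text
clock: 42.0
ee_pos: [0.575, -0.0287, 0.238]
orientation: [3.141, -0.009, -3.032]
force: [-13.1, -4.8, 7.1]
opening: 0.325
finger_force: 35.0
sleeve centre z 0.0603 (-0.0068 vs grasp) near end tool x 0.0379 -> centre 0.0029 ymid 0.0008 w 0.0297
tilt deg 1.26
sleeve centre [ 0.5722 -0.029 ] from root 83.3 mm, lateral 0.1 F [-12.7  -4.7   5.9] yaw 186.27 op 0.327 t 42.0
```

```bash
python3 -m crank '[{"hand":0,"linear":[-0.01,0,-0.01],"twist":0},{"hand":0,"linear":[-0.03,0,-0.01],"twist":0},{"hand":0,"linear":[-0.04,0,-0.01],"twist":0},{"hand":0,"linear":[-0.04,0,-0.01],"twist":0}]' 
python3 hold.py
python3 -m crank '[{"hand":0,"linear":[0.04,0,0.01],"twist":0},{"hand":0,"linear":[0.15,0,0.01],"twist":0},{"hand":0,"linear":[0.35,0,0],"twist":0},{"hand":0,"linear":[0.35,-0.1,-0.3],"twist":0},{"hand":0,"linear":[0.35,-0.3,-0.5],"twist":0.06},{"hand":0,"linear":[0.3,-0.6,-0.5],"twist":0.12},{"hand":0,"linear":[0.2,-1,-0.5],"twist":0.12},{"hand":0,"linear":[0.2,-1,-0.5],"twist":0.12}]' 
python3 h.py .603 -.25 0.034 180.7
```

```text
clock: 42.45
ee_pos: [0.5772, -0.0286, 0.2382]
orientation: [3.141, -0.014, -3.032]
force: [-20.4, -8.1, 6.5]
opening: 0.324
finger_force: 35.0
sleeve centre z 0.0604 (-0.0067 vs grasp) near end tool x 0.0393 -> centre 0.0043 ymid 0.0008 w 0.0296
tilt deg 1.26
sleeve centre [ 0.5729 -0.029 ] from root 82.6 mm, lateral -0.1 F [-19.   -7.5   6.2] yaw 186.28 op 0.325 t 42.5
clock: 43.3
ee_pos: [0.5741, -0.1326, 0.2905]
orientation: [-3.14, 0.004, -3.129]
force: [0.9, 0.7, -3.2]
opening: 0.324
finger_force: 35.0
t43.3 grasp [ 0.5747 -0.1329  0.1195] yaw 180.75 F [ 0.9  0.7 -3.2] op 0.324 ff 35.0
 lin [-0.264, -1.173, 0.858] twist 0.001
```

```bash
python3 -m crank '[{"hand":0,"linear":[-0.1,-0.4,0],"twist":0},{"hand":0,"linear":[-0.28,-0.8,0],"twist":0},{"hand":0,"linear":[-0.28,-1,0],"twist":0},{"hand":0,"linear":[-0.28,-1,0],"twist":0}]' >/dev/null
python3 - <<'E'
from h import *
c,p,d=cam("wrist"); save("w7",p)
E
python3 h.py .603 -.25 0.028 180.7
```

```text
t43.8 grasp [ 0.6014 -0.2293  0.1181] yaw 180.76 F [ 0.3 -0.5 -3.2] op 0.325 ff 35.0
 lin [-0.014, -0.208, 0.901] twist 0.001
```

View pics/w7.png

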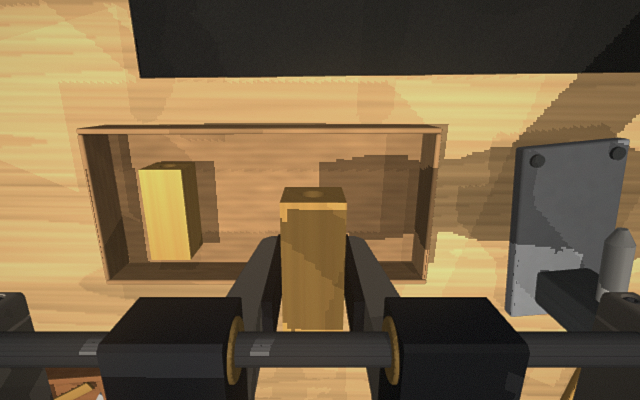

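The first reject lies in the tray at (168,212). The held sleeve, with its small bore at (315,194), is over free tray floor, so I'll lower it here.

```bash
python3 -m crank '[{"hand":0,"linear":[-0.02,-0.17,0.3],"twist":0},{"hand":0,"linear":[-0.02,-0.17,0.6],"twist":0},{"hand":0,"linear":[-0.02,-0.17,0.8],"twist":0},{"hand":0,"linear":[-0.02,-0.17,0.9],"twist":0},{"hand":0,"linear":[-0.02,-0.17,0.91],"twist":0},{"hand":0,"linear":[-0.02,-0.17,0.91],"twist":0},{"hand":0,"linear":[-0.02,-0.17,0.91],"twist":0}]' 
python3 -m crank '[{"hand":0.45,"linear":[0,0,0],"twist":0},{"hand":0.45,"linear":[0,0,0],"twist":0},{"hand":0.45,"linear":[0,0,0],"twist":0},{"hand":0.45,"linear":[0,0,-0.2],"twist":0},{"hand":0.5,"linear":[0,0,-0.6],"twist":0},{"hand":0.8,"linear":[0,0,-1],"twist":0},{"hand":1,"linear":[0,0,-1],"twist":0},{"hand":1,"linear":[0,0,-1],"twist":0}]' 
python3 h.py .59 .347 0.24 190.2
```

```text
clock: 44.45
ee_pos: [0.6048, -0.2454, 0.1995]
orientation: [-3.141, 0.001, -3.126]
force: [-0.2, 0.4, -3.5]
opening: 0.326
finger_force: 35.0
clock: 45.25
ee_pos: [0.6047, -0.246, 0.2999]
orientation: [-3.141, 0.002, -3.127]
force: [-0.2, 0.7, -1.0]
opening: 0.737
finger_force: 0.0
t45.2 grasp [ 0.6051 -0.2462  0.1289] yaw 180.86 F [-0.2  0.7 -1. ] op 0.737 ff 0.0
 lin [0.06, 5.932, -1.117] twist -0.208
```

```bash
python3 -m crank '[{"hand":1,"linear":[0,0,-0.5],"twist":0},{"hand":1,"linear":[0,0.3,-1],"twist":-0.1},{"hand":1,"linear":[0,0.6,-1],"twist":-0.2},{"hand":1,"linear":[0,1,-1],"twist":-0.208},{"hand":1,"linear":[0,1,-1],"twist":-0.208}]' >/dev/null
python3 h.py .59 .347 0.26 190.2
python3 -m crank '[{"hand":1,"linear":[-0.1,0.5,0],"twist":0},{"hand":1,"linear":[-0.15,1,0],"twist":0}]' >/dev/null
python3 -m crank '[{"hand":1,"linear":[-0.1,0.5,0],"twist":0},{"hand":1,"linear":[-0.15,1,0],"twist":0}]' >/dev/null
python3 -m crank '[{"hand":1,"linear":[0,0.5,-0.1],"twist":0},{"hand":1,"linear":[0.1,1,-0.2],"twist":0}]' >/dev/null
python3 -m crank '[{"hand":1,"linear":[0.1,0.5,0],"twist":0},{"hand":1,"linear":[0.15,0.9,0],"twist":0},{"hand":1,"linear":[0.15,0.9,0],"twist":0}]' >/dev/null
python3 h.py .59 .347 0.26 190.2
```

```text
t45.8 grasp [ 0.6021 -0.142   0.2265] yaw 190.38 F [-0.7  0.1 -0.1] op 1.002 ff 0.0
 lin [-0.762, 4.833, -0.325] twist 0.004
t46.6 grasp [0.5381 0.237  0.2456] yaw 190.44 F [-0.2 -0.6 -0.2] op 1.001 ff 0.0
 lin [-0.709, 0.987, -0.145] twist 0.005
```

```bash
python3 -m crank '[{"hand":1,"linear":[-0.3,0.4,-0.15],"twist":0},{"hand":1,"linear":[-0.6,0.8,-0.15],"twist":0},{"hand":1,"linear":[-0.71,0.98,-0.15],"twist":0},{"hand":1,"linear":[-0.71,0.98,-0.15],"twist":0},{"hand":1,"linear":[-0.71,0.98,-0.15],"twist":0}]' >/dev/null
python3 h.py .5905 .3475 0.154 190.2
python3 - <<'E'
from h import *
c,p,d=cam("wrist"); save("w8",p)
c,p,d=cam("scene"); save("s8",p[100:240,330:530],3)
E
```

```text
t47.1 grasp [0.5923 0.3414 0.2602] yaw 190.22 F [0.3 0.2 1.2] op 1.001 ff 0.0
 lin [0.004, 0.065, 1.062] twist 0.001
```

View pics/s8.png

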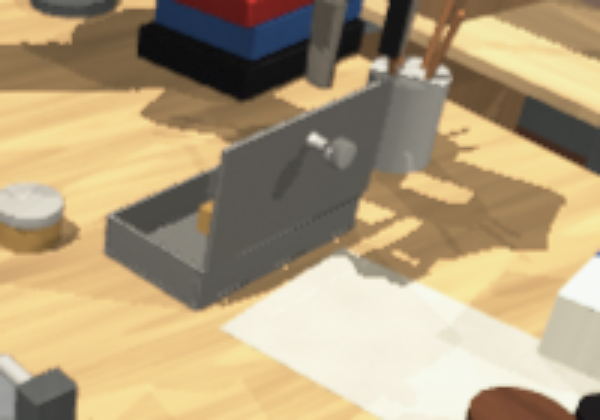

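The lid still stands upright, with its knob (stem and round head) at crop (335,148). I'll go down onto it.

```bash
python3 -m crank '[{"hand":1,"linear":[0,0.05,0.2],"twist":0},{"hand":1,"linear":[0,0.05,0.5],"twist":0},{"hand":1,"linear":[0,0.05,0.8],"twist":0},{"hand":1,"linear":[0,0.05,1],"twist":0},{"hand":1,"linear":[0,0.05,1],"twist":0},{"hand":1,"linear":[0,0.05,1],"twist":0}]' 
python3 h.py .5905 .3475 0.154 190.2
python3 -m crank '[{"hand":0.6,"linear":[0,0,0.06],"twist":0},{"hand":0.3,"linear":[0,0,0.06],"twist":0},{"hand":0,"linear":[0,0,0.06],"twist":0},{"hand":0,"linear":[0,0,0.06],"twist":0},{"hand":0,"linear":[0,0,0.06],"twist":0},{"hand":0,"linear":[0,0,0.06],"twist":0},{"hand":0,"linear":[0,0,0.06],"twist":0},{"hand":0,"linear":[0,0,0.06],"twist":0},{"hand":0,"linear":[0,0,0.06],"twist":0},{"hand":0,"linear":[0,0,0.06],"twist":0}]' 15
python3 h.py .5905 .3475 0.154 190.2
```

```text
clock: 47.85
ee_pos: [0.5916, 0.3467, 0.3336]
orientation: [-3.141, -0.0, -2.964]
force: [0.6, 0.2, 0.8]
opening: 0.997
finger_force: 0.0
t47.9 grasp [0.5916 0.3467 0.1626] yaw 190.18 F [0.6 0.2 0.8] op 0.997 ff 0.0
 lin [0.009, 0.01, 0.086] twist -0.001
clock: 48.85
ee_pos: [0.5914, 0.3478, 0.3271]
orientation: [3.141, -0.0, -2.963]
force: [-1.0, 2.0, -0.1]
opening: 0.296
finger_force: 15.0
t48.9 grasp [0.5914 0.3478 0.1561] yaw 190.23 F [-1.   2.  -0.1] op 0.296 ff 15.0
 lin [0.01, -0.002, 0.021] twist 0.001
```

```bash
python3 -m crank '[{"hand":0,"linear":[0.086,0,-0.036],"twist":0},{"hand":0,"linear":[0.195,0,-0.065],"twist":0},{"hand":0,"linear":[0.307,0,-0.081],"twist":0},{"hand":0,"linear":[0.419,0,-0.088],"twist":0},{"hand":0,"linear":[0.532,0,-0.082],"twist":0},{"hand":0,"linear":[0.643,0,-0.065],"twist":0},{"hand":0,"linear":[0.725,0,-0.045],"twist":0},{"hand":0,"linear":[0.806,0,-0.02],"twist":0},{"hand":0,"linear":[0.885,0,0.01],"twist":0},{"hand":0,"linear":[0.96,0,0.05],"twist":0},{"hand":0,"linear":[0.96,0,0.05],"twist":0}]' 15
python3 h.py 0.449 0.323 0.104 190.15
```

```text
clock: 49.95
ee_pos: [0.4954, 0.3307, 0.3222]
orientation: [3.141, -0.001, -2.963]
force: [-3.0, 5.9, 0.8]
opening: 0.294
finger_force: 15.0
t50.0 grasp [0.4952 0.3308 0.1512] yaw 190.23 F [-3.   5.9  0.8] op 0.294 ff 15.0
 lin [0.468, 0.005, 0.473] twist 0.002
```

```bash
python3 -m crank '[{"hand":0,"linear":[0.07,0,0.045],"twist":0},{"hand":0,"linear":[0.142,0,0.091],"twist":0},{"hand":0,"linear":[0.205,0,0.147],"twist":0},{"hand":0,"linear":[0.268,0,0.203],"twist":0},{"hand":0,"linear":[0.32,0,0.263],"twist":0},{"hand":0,"linear":[0.371,0,0.324],"twist":0},{"hand":0,"linear":[0.415,0,0.389],"twist":0},{"hand":0,"linear":[0.435,0,0.42],"twist":0},{"hand":0,"linear":[0.452,0,0.453],"twist":0},{"hand":0,"linear":[0.468,0,0.485],"twist":0},{"hand":0,"linear":[0.484,0,0.518],"twist":0},{"hand":0,"linear":[0.484,0,0.518],"twist":0}]' 15
python3 -m crank '[{"hand":0,"linear":[0.01,0,0.02],"twist":0},{"hand":0,"linear":[0.018,0,0.042],"twist":0},{"hand":0,"linear":[0.027,0,0.062],"twist":0},{"hand":0,"linear":[0.027,0,0.062],"twist":0},{"hand":0,"linear":[0.027,0,0.062],"twist":0}]' 15
python3 h.py 0.449 0.323 0.091 190.15
```

```text
clock: 51.15
ee_pos: [0.4484, 0.3224, 0.2703]
orientation: [3.14, -0.0, -2.963]
force: [-2.8, 9.4, -2.3]
opening: 0.294
finger_force: 15.0
clock: 51.65
ee_pos: [0.4459, 0.322, 0.2643]
orientation: [3.14, -0.0, -2.963]
force: [-2.6, 8.2, -0.8]
opening: 0.294
finger_force: 15.0
t51.6 grasp [0.4458 0.3221 0.0933] yaw 190.21 F [-2.6  8.2 -0.8] op 0.294 ff 15.0
 lin [-0.034, 0.003, 0.023] twist 0.001
```

```bash
python3 -m crank '[{"hand":0,"linear":[0.005,0,0.01],"twist":0},{"hand":0,"linear":[0.01,0,0.025],"twist":0},{"hand":0,"linear":[0.01,0,0.035],"twist":0},{"hand":0,"linear":[0.01,0,0.035],"twist":0}]' 15
python3 -m crank '[{"hand":0,"linear":[0,0,0.01],"twist":0},{"hand":0,"linear":[0,0,0.02],"twist":0},{"hand":0,"linear":[0,0,0.02],"twist":0}]' 15
```

```text
clock: 52.05
ee_pos: [0.4456, 0.3219, 0.2626]
orientation: [3.14, 0.002, -2.963]
force: [-4.7, 3.7, 17.5]
opening: 0.296
finger_force: 15.0
clock: 52.35
ee_pos: [0.4459, 0.3219, 0.261]
orientation: [3.14, 0.003, -2.963]
force: [-4.9, 3.0, 20.7]
opening: 0.295
finger_force: 15.0
```

```bash
python3 -m crank '[{"hand":0.3,"linear":[0,0,-0.01],"twist":0},{"hand":0.8,"linear":[0,0,-0.01],"twist":0},{"hand":1,"linear":[0,0,-0.01],"twist":0},{"hand":1,"linear":[0,0,-0.01],"twist":0},{"hand":1,"linear":[0,0,-0.01],"twist":0},{"hand":1,"linear":[0,0,-0.01],"twist":0},{"hand":1,"linear":[0,0,-0.3],"twist":0},{"hand":1,"linear":[0,0,-0.7],"twist":0},{"hand":1,"linear":[0,0,-1],"twist":0},{"hand":1,"linear":[0,0,-1],"twist":0}]' 
python3 -m crank '[{"hand":1,"linear":[-0.3,0,-0.3],"twist":0},{"hand":1,"linear":[-0.6,0,-0.4],"twist":0},{"hand":1,"linear":[-0.6,0,-0.4],"twist":0},{"hand":1,"linear":[-0.6,0,-0.4],"twist":0}]'
python3 - <<'E'
from h import *
c,p,d=cam("wrist"); W=cloud(c,d); save("wend",p)
u,v=np.meshgrid(range(640),range(400))
xc=np.array([.9847,.174]); yc=np.array([-.174,.9847]); r=W[...,:2]-[.481,.329]; a,b=r@xc,r@yc
m=(d>0)&(abs(a)<.055)&(abs(b)<.11)&(W[...,2]>.03)&(W[...,2]<.085)&(v<235)
q=W[m]; X=np.c_[a[m],b[m],np.ones(m.sum())]; s=np.linalg.lstsq(X,q[:,2],rcond=None)[0]; res=q[:,2]-X@s; k=abs(res)<.003; s=np.linalg.lstsq(X[k],q[k,2],rcond=None)[0]; print("lid slope",s,k.mean())
c,p,d=cam("top"); save("tend",p)
E
```

```text
clock: 53.35
ee_pos: [0.4468, 0.3221, 0.3626]
orientation: [3.139, 0.006, -2.963]
force: [0.2, -0.2, 0.3]
opening: 1.001
finger_force: 0.0
clock: 53.75
ee_pos: [0.5046, 0.3317, 0.3974]
orientation: [-3.141, -0.002, -2.964]
force: [-0.1, 0.2, 0.5]
opening: 0.998
finger_force: 0.0
lid slope [-0.00017538 -0.0008423   0.0569643 ] 1.0
```

View pics/tend.png

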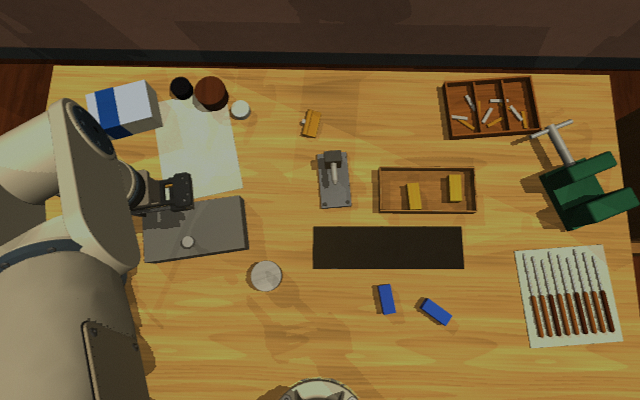

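The lid is flat and closed (slope about 0, 57 mm high). Two rejects lie in the tray at (414,196) and (455,187), the mat is empty, and the bystanders haven't moved.

```bash
python3 -c "
from plant import ctrl; print(ctrl.sign_off())"
```

```text
the job is handed in; nothing more can be done
None
```

I sorted all four sleeves and handed the job in at about 54 s: the second and third went fully home and are in the case, the first and fourth stopped on the pin's nose and are in the reject tray, the lid is closed, and the bystanders weren't touched.

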